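Tip three torches from the counter dish into the carton

ROBOT

A 7-joint arm with a two-finger parallel gripper is mounted at the origin on the work surface. World frame = base frame: x ahead of the robot, y to its left, z up, the work surface at z = 0. Lengths are in m, angles in degrees, forces in N, time in s.
With the tool pointing down it reaches from about 0.4 to 0.925 m from the base axis. Payload 5.6 kg.
Tool frame: the origin (TCP) lies midway between the tips of the shut fingers; the grasp point (between the pads) lies 19 mm behind it; z points along the fingers, x is the direction in which the jaws open and shut, and the axes are right-handed (so a half turn about z gives the same grasp; the last joint's range is limited). The gripper opens to 85 mm and grips with 20 to 120 N. Pads are 22 mm wide; open, the fingers measure 114 mm over their backs; the gripper's body (76 mm by 85 mm) begins 54 mm behind the grasp point. The pads swing forward as they close: fully open they stand 13 mm farther back than shut.
Start: joints at [63.541, 26.786, -0.665, 91.828, 0.344, 61.387, -3.226], TCP at [0.264, -0.594, 0.193] pointing down, gripper open.
Joint ranges: [-144.91, 144.91], [-17.63, 115.5], [-89.93, 88.59], [15.96, 139.68], [-74.01, 254.01], [8.47, 105.57], [-167.45, 167.45]. Speed limits (degrees/s): [147.25, 147.25, 180, 180, 180, 180, 180].

INTERFACE

Orientations are given as [roll, pitch, yaw] about the fixed x, y, z axes, in that order (R = Rz(yaw) Ry(pitch) Rx(roll)).
In Python, from cell import get_obs, grab_frame, get_calibration, sign_off gives the robot as it stands.
- The arm moves only by the tool arm_command, never from a script. Its argument "series" is one flat list of numbers, 6 for each row, row after row: the shift along the tool's x, y, z in m, then the turn, a rotation vector about the tool's x, y, z in rad. In form: [x, y, z, wx, wy, wz, x, y, z, wx, wy, wz, ...]. A call has 1 to 5 rows; each row is the pose to reach, as a shift and turn from the pose commanded when the call began, along the tool's axes at that moment; what a row does not reach only later rows make up. A row lasts 1/10 s, in which the tool goes at most 50 mm and 8.59 degrees, less where a joint would pass 70% of its speed; a pose out of reach is approached as far as the arm can. A call with a gripper value outside its range is refused whole. "grip" is the closure in counts, from 0 (fully open) to 255 (shut), set as the call begins (left out, the last holds). The fingers move at their own pace and stop on an object; the grip force is fixed at half the most. Time passes only in rows, so rows that repeat a pose let the fingers close. It gives the time, the measured TCP pose, the force and the opening at its end, in the units of the state.
- get_obs(): the state, without advancing time (a new reading comes with each control period).
- grab_frame(name): name is "scene" or "side" or "wrist"; returns the picture (480x640x3 uint8, blue, green, red); there is no depth.
- get_calibration(name): a dict with "camera_matrix" (3x3 intrinsics, pixels), "R" (3x3) and "t" (3): a world point X has camera coordinates R X + t. Camera axes: x right, y down, z forward; pixel columns grow to the right and rows downward; lengths in m; the calibration is good to about 2 mm. The wrist camera is an equidistant fisheye: a pixel r from the principal point sees the ray r / f radians off the axis. A picture is of the moment at which its call begins: read the wrist's pose just before it. get_calibration takes no time and is no camera call; for the wrist camera it gives the pose at the moment of the call.
- sign_off(): hands the job in, once; it reports no verdict.
The state is a dict: "time": time; "joint_pos": joint angles; "qd": joint speeds; "tau": joint torques, N m; "tcp_pos": TCP position; "eef_rot": TCP orientation; "wrist_force": force on the tool from outside, world axes, zero at the start; "wrist_torque": the same for the moment, N m; "finger_gap": finger opening in m.
Only numpy, scipy, OpenCV 4.12 (cv2) and the standard library are available. Lean on these libraries where they do the work, as an engineer would, in place of code of your own. Each camera call takes 0.05 s, during which the arm holds its last target.

TASK

Make up a lot of three pocket torches: lift the counter dish off the scale, hold it low over the open carton and tilt it lip-down little by little, feeling it lighten by one torch at a time, until exactly three of the six torches have rolled out into the carton. Then level the dish and set it back upright on the middle of the scale's platter with the other three still in it. Let no torch fall anywhere else or drop from high up, and leave the carton and the other things on the table where they are.

Things in the scene. Friction and masses are not known exactly. Their poses are not given: they have to be found in the camera images.
- dish_bar (a point): Centre of the dish's grip bar: black, 16 mm wide x 24 mm high in section, 104 mm long along the dish's y, running from cheek to cheek over the dish, 130 mm above its foot and 50 mm above point dish_mid. Grip it from above across its 16 mm (the dish's x). Axes of the dish: z up, y along the bar, -x to the front, where the pouring lip is.
- dish_mid (a point): Centre of the counter dish, 80 mm above its foot (157 mm high, 154 in x, 112 in y; 0.24 to 0.34 kg empty). A dark metal sheet, 104 mm wide, 4 mm thick, bent to an arc of 70 mm inner radius about the y line through here, between two round clear cheeks on 90 mm runners; the arc ends 72 deg round from the bottom at the front (-x), 108 deg at the back. Starts on the scale, lip to the robot's left (+y).
- dish_lip (a point): Middle of the pouring lip, the dish's straight front edge (along y): 66.6 mm to -x and 21.6 mm below dish_mid, 71.6 mm below dish_bar. Tilting the dish lip-down brings the torches over it one by one: the first after 18 to 28 deg of tilt, each next after about 9 deg more; each takes one torch's weight (0.98 N) off the hand.
- platter (a point): Centre of the top face of the counting scale's square steel platter (240 x 240 mm, level, 75 mm above the table). Axes: z up, -x to the sloped key panel (reaching 190 mm from here, lower than the platter). The scale cannot be moved and shows no reading.
- carton_floor (a point): Centre of the inner floor of the open brown carton (outside 230 x 230 mm, 80 mm high, walls and floor 5 mm, flaps folded down outside to 132 mm from the centre; 0.4 kg, loose), 5 mm above the table. Axes along its sides, z up.
- torch0: Pocket torch, one of six alike: plain straight metal tube, 26 mm diameter, 96 mm long, 100 g; this point is its centre, y along its length. At the start it lies in the dish along the dish's y, the six side by side in one layer on the round bottom.
- torch1: Pocket torch, one of six alike: plain straight metal tube, 26 mm diameter, 96 mm long, 100 g; this point is its centre, y along its length. At the start it lies in the dish along the dish's y, the six side by side in one layer on the round bottom.
- torch2: Pocket torch, one of six alike: plain straight metal tube, 26 mm diameter, 96 mm long, 100 g; this point is its centre, y along its length. At the start it lies in the dish along the dish's y, the six side by side in one layer on the round bottom.
- torch3: Pocket torch, one of six alike: plain straight metal tube, 26 mm diameter, 96 mm long, 100 g; this point is its centre, y along its length. At the start it lies in the dish along the dish's y, the six side by side in one layer on the round bottom.
- torch4: Pocket torch, one of six alike: plain straight metal tube, 26 mm diameter, 96 mm long, 100 g; this point is its centre, y along its length. At the start it lies in the dish along the dish's y, the six side by side in one layer on the round bottom.
- torch5: Pocket torch, one of six alike: plain straight metal tube, 26 mm diameter, 96 mm long, 100 g; this point is its centre, y along its length. At the start it lies in the dish along the dish's y, the six side by side in one layer on the round bottom.
- tape_roll: Bystander: roll of packing tape lying flat, 110 mm across, 48 mm high; origin under its centre.
- gum_tin: Bystander: standing round tin, 72 mm across, 90 mm high; origin under its centre.
- stock_box_a: Bystander: white stock box 85 x 60 mm, 110 mm high; origin under its centre.
- stock_box_b: Bystander: brown stock box 120 x 75 mm, 50 mm high; origin under its centre.
- stapler: Bystander: stapler 150 x 34 mm, 38 mm high; origin under its centre.
- marker: Bystander: marker pen lying, 140 mm long, 19 mm thick; origin under its centre.
There are look-alikes about, which are no part of the job. Leave any blue look-alike of the part that bears dish_bar alone.

How it is judged:
By the outcome, as a careful person would: the job done as asked, in the order asked, and still so for the second after the job is handed in, with the robot touching nothing.
It also fails if it takes over 72 s, if anything falls off the work surface, if the arm or the gripper's body presses on something with over 40 N, if the wrist force passes 120 N, or if a joint passes its speed limit or range.

## Working session

There is one attempt and no reset: what is moved stays moved. The work goes in short steps, Python scripts to look and compute and a tool call to move; the robot and the scene stay as the last step left them, time stands still between calls to the robot, and variables do not carry over. Pictures are saved under pics/ and viewed, and the job is handed in when it is done.

Besides the shell and the picture viewer there is one more tool, called after "Call:" as name(argument=value, ...) on one line, values as JSON. arm_command: Moves the arm, as the interface text tells. Its arguments: {"type":"object","properties":{"series":{"type":"array","items":{"type":"number"}},"grip":{"type":"number"}},"required":["series"]}

```bash
ls; mkdir -p pics; python3 - <<'E'
from cell import *
import cv2
o=get_obs()
for k,v in o.items(): print(k,v)
for n in ["scene","side","wrist"]:
    c=get_calibration(n); print(n,c)
    cv2.imwrite(f"pics/{n}0.png",grab_frame(n))
E
```

```text
pics
time 0.0
joint_pos [63.54138516 26.83531133 -0.66415928 91.88202559  0.34323138 61.38752882
 -3.22509064]
qd [ 0.03440702  0.02900086  0.00356437  0.01409851 -0.0725195  -0.01469804
  0.04704404]
tau [ 5.97978465e-05 -5.32394207e+01  2.10061984e-02 -2.51299381e+01
  1.14556964e-02  7.64879136e-03  1.90800949e-05]
tcp_pos [ 0.26399447 -0.59327554  0.19253821]
eef_rot [ 1.79993009e+02  1.02654676e-01 -6.60089333e+01]
wrist_force [-0.14278151 -0.12054351  0.64391832]
wrist_torque [-0.01523981  0.00789028  0.01260651]
finger_gap 0.08551033338749049
scene {'camera_matrix': array([[511.05826407,   0.        , 325.48177564],
       [  0.        , 511.05826407, 239.03849694],
       [  0.        ,   0.        ,   1.        ]]), 'R': array([[ 1.07137648e-02,  9.99942544e-01, -3.51974679e-04],
       [ 8.48185277e-01, -9.27420270e-03, -5.29618470e-01],
       [-5.29591305e-01,  5.37566798e-03, -8.48235906e-01]]), 't': array([-6.50461735e-04, -3.28557692e-01,  1.60290898e+00])}
side {'camera_matrix': array([[523.73919499,   0.        , 322.10639433],
       [  0.        , 523.73919499, 243.28229089],
       [  0.        ,   0.        ,   1.        ]]), 'R': array([[-0.94468217, -0.32741027, -0.01944542],
       [-0.21028338,  0.65010013, -0.73017171],
       [ 0.25170718, -0.68569114, -0.68298693]]), 't': array([0.45346283, 0.20310754, 1.11071062])}
wrist {'camera_matrix': array([[371.64829954,   0.        , 320.09157985],
       [  0.        , 371.64829954, 239.78978002],
       [  0.        ,   0.        ,   1.        ]]), 'R': array([[ 0.40512738, -0.9142583 , -0.0018905 ],
       [-0.88143687, -0.39113092,  0.26473694],
       [-0.24277737, -0.10558583, -0.96431882]]), 't': array([-0.65009989, -0.03288962,  0.37821888])}
```

View pics/scene0.png

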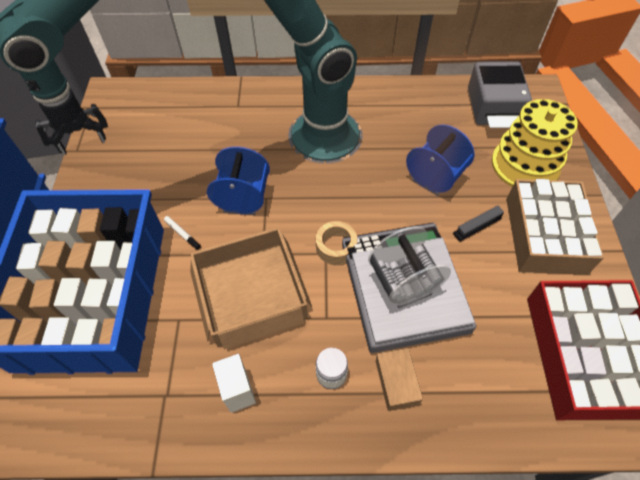

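View pics/side0.png

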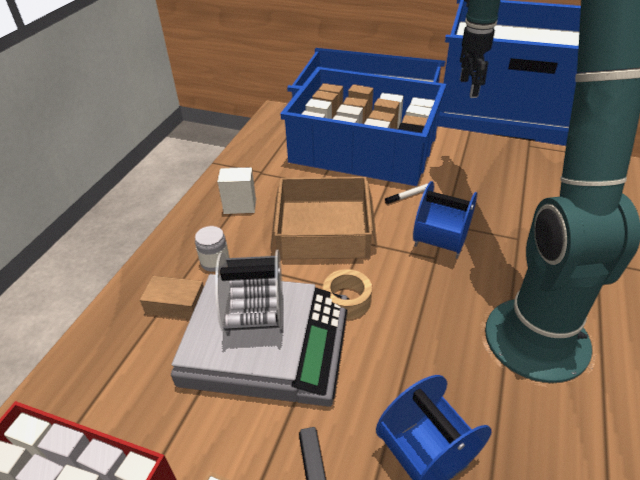

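View pics/wrist0.png

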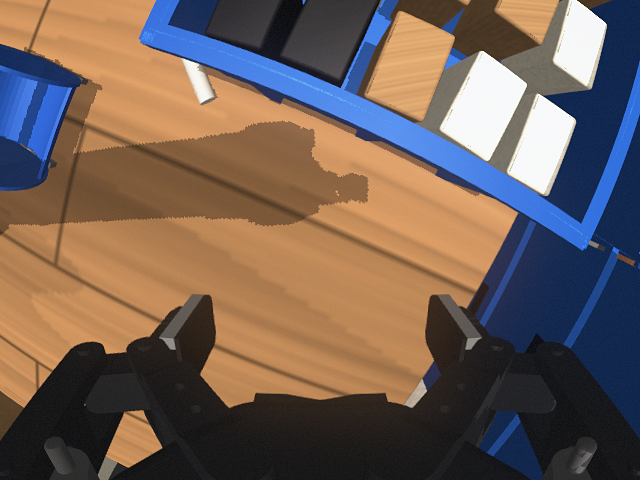

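Candidates for the dish: the grey/clear one on the scale at scene (410,265), and blue ones at (240,180) and (440,158). The one on the scale fits, being the only one with dark metal, clear cheeks and torches in it. I'll enlarge it to confirm.

```bash
python3 - <<'E'
import cv2
s=cv2.imread("pics/scene0.png"); d=cv2.imread("pics/side0.png")
cv2.imwrite("pics/c1.png",cv2.resize(s[215:355,335:485],None,fx=5,fy=4.2857*1.0,interpolation=cv2.INTER_CUBIC) if 0 else cv2.resize(s[215:355,335:485],None,fx=4,fy=4,interpolation=cv2.INTER_CUBIC))
cv2.imwrite("pics/c2.png",cv2.resize(d[245:410,165:355],None,fx=3.6,fy=3.6,interpolation=cv2.INTER_CUBIC)[:600])
cv2.imwrite("pics/c3.png",cv2.resize(s[220:360,180:320],None,fx=4,fy=4,interpolation=cv2.INTER_CUBIC))
E
```

```text
(no output)
```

View pics/c1.png

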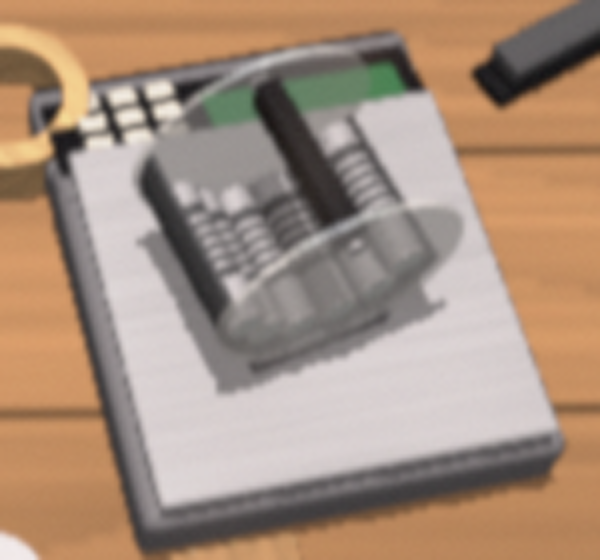

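View pics/c2.png

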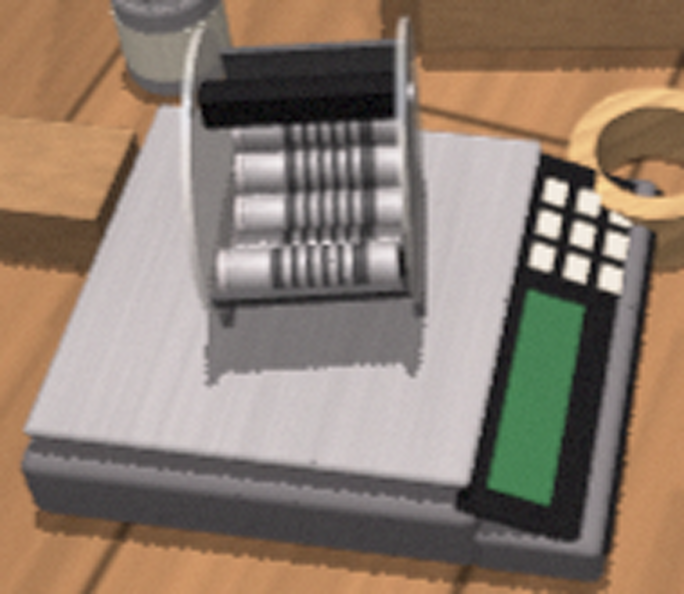

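View pics/c3.png

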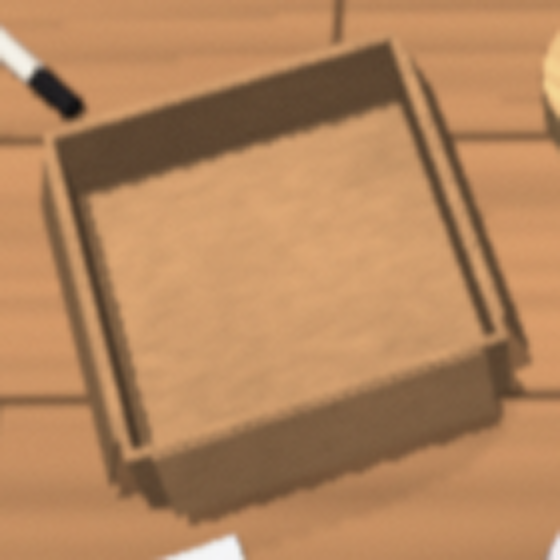

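Confirmed: the torches are in the clear-cheeked dish on the scale, with the lip to the right (+y) in the scene view. Next I'll enlarge the bar.

```bash
python3 - <<'E'
import cv2, numpy as np
s=cv2.imread("pics/scene0.png"); d=cv2.imread("pics/side0.png")
a=cv2.resize(s[225:305,365:455],None,fx=7,fy=7,interpolation=cv2.INTER_CUBIC)
b=cv2.resize(d[245:355,205:295],None,fx=5.4,fy=5.4,interpolation=cv2.INTER_CUBIC)
cv2.imwrite("pics/d1.png",a); cv2.imwrite("pics/d2.png",b)
cv2.imwrite("pics/d3.png",cv2.resize(d[165:270,260:385],None,fx=5,fy=5,interpolation=cv2.INTER_CUBIC))
E
```

```text
(no output)
```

View pics/d1.png

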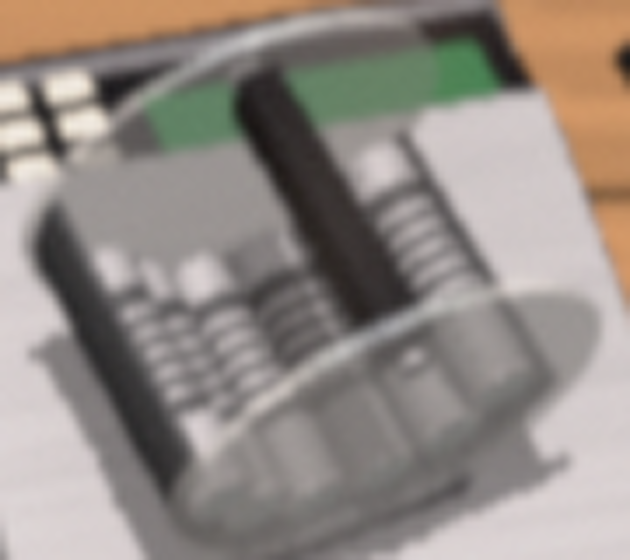

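View pics/d2.png

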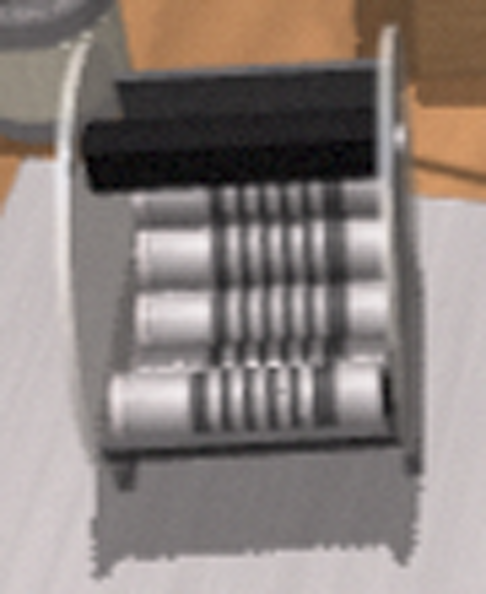

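View pics/d3.png

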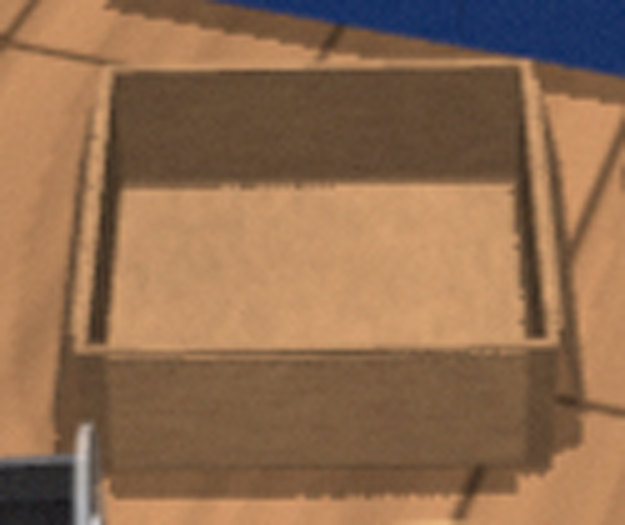

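```bash
cat > h.py <<'E'
import numpy as np, cv2
from cell import *
from scipy.optimize import least_squares
from scipy.spatial.transform import Rotation as Ro
def proj(n,X,c=None):
    c=c or get_calibration(n); X=np.atleast_2d(X)@c["R"].T+c["t"]; u=X@c["camera_matrix"].T
    return u[:,:2]/u[:,2:]
def w(p,X,z):
    c,s=np.cos(p[2]),np.sin(p[2]); X=np.asarray(X,float)
    return np.c_[p[0]+c*X[:,0]-s*X[:,1],p[1]+s*X[:,0]+c*X[:,1],z+X[:,2]]
def fit(obs,z,p0):
    cal={n:get_calibration(n) for n in obs}
    def f(p): return np.concatenate([(proj(n,w(p,[o[:3] for o in obs[n]],z),cal[n])-[o[3:] for o in obs[n]]).ravel() for n in obs])
    r=least_squares(f,p0,loss='soft_l1'); return r.x,f(r.x).reshape(-1,2)
E
cat > m.py <<'E'
from h import *
np.set_printoptions(precision=4,suppress=True)
A=lambda u,v:(365+u/7,225+v/7); B=lambda u,v:(205+u/5.4,245+v/5.4)
C=lambda u,v:(335+u/4,215+v/4); D=lambda u,v:(165+u/3.6,245+v/3.6)
E=lambda u,v:(180+u/4,220+v/4); F=lambda u,v:(260+u/5,165+v/5)
mm=.001
def P(x,y,z,uv): return (x*mm,y*mm,z*mm,*uv)
dish={"scene":[P(8,-52,62,A(237,97)),P(-8,-52,62,A(285,68)),P(-66.6,-52,-21.6,A(408,135)),P(-66.6,52,-21.6,A(492,278)),P(66.6,52,21.6,A(190,470)),P(66.6,-52,21.6,A(45,225))],
"side":[P(8,-52,62,B(378,118)),P(8,52,62,B(85,127)),P(-8,-52,38,B(375,176)),P(-8,52,38,B(97,190)),P(-66.6,-52,-21.6,B(398,440)),P(-66.6,52,-21.6,B(105,452)),P(66.6,52,21.6,B(118,82)),P(66.6,-52,21.6,B(375,68))]}
p,r=fit(dish,.155,[.55,.17,np.radians(-80)]); print("dish",p[:2],np.degrees(p[2])); print(r)
# platter axes: -x to key panel (toward robot)
pl={"scene":[P(-120,-120,0,C(70,155)),P(-120,120,0,C(435,92)),P(120,120,0,C(560,435)),P(120,-120,0,C(165,508))],
"side":[P(-120,-120,0,D(540,140)),P(-120,120,0,D(470,487)),P(120,120,0,D(25,432)),P(120,-120,0,D(160,107))]}
q,r=fit(pl,.075,[.6,.18,0.1]); print("platter",q[:2],np.degrees(q[2])); print(r)
ca={"scene":[P(-115,-115,0,E(47,137)),P(-115,115,0,E(392,40)),P(115,115,0,E(500,345)),P(115,-115,0,E(130,460))],
"side":[P(-115,-115,0,F(530,62)),P(-115,115,0,F(557,347)),P(115,115,0,F(75,352)),P(115,-115,0,F(112,68))]}
c,r=fit(ca,.080,[.6,-.18,0.1]); print("carton",c[:2],np.degrees(c[2])); print(r)
E
python3 m.py
```

```text
dish [0.5596 0.1851] -67.27031454999393
[[-1.0086 -3.5509]
 [-1.5509 -1.7872]
 [-2.1274 -0.768 ]
 [ 7.7649 13.9799]
 [ 1.8081 -1.1475]
 [ 1.5455 -3.7987]
 [-0.0598 -2.8556]
 [-1.393  -1.2708]
 [ 1.5022  1.3589]
 [-2.3392  2.054 ]
 [-0.2773 -3.1746]
 [-1.4479 -1.9485]
 [-2.0741  0.2753]
 [ 2.1986 -0.1447]]
platter [0.5695 0.2022] 10.71680270295568
[[-0.6937 -1.5879]
 [-0.8874 -1.6651]
 [ 0.4376 -1.9   ]
 [-0.9223 -0.7984]
 [-0.2516  0.4107]
 [-1.1824 -0.1667]
 [-2.0843  0.2838]
 [-1.23   -0.6843]]
carton [ 0.5457 -0.1974] 18.766675780486757
[[-1.3459 -1.5983]
 [ 0.3613 -2.7948]
 [ 1.1747 -2.2971]
 [-1.9809 -0.4418]
 [-0.5709 -0.2539]
 [-0.7062  0.0272]
 [-1.0536  0.0264]
 [-2.2186 -0.4082]]
```

```bash
sed -i 's/P(-66.6,52,-21.6,A(492,278)),//' m.py; cat >> m.py <<'E'
cir=[(70.5*np.sin(t),70.5*-np.cos(t)) for t in np.linspace(0,2*np.pi,40)]
for n,box,k in (("scene",(365,225,455,305),7),("side",(195,235,300,345),5)):
    im=cv2.imread(f"pics/{n}0.png"); S=8
    def L(pts,z,pp,col):
        global im
        u=proj(n,w(pp,np.array(pts)*mm,z)); v=((u-[box[0],box[1]]+.5)*k).astype(int); cv2.polylines(cr,[v],False,col,1)
    cr=cv2.resize(im[box[1]:box[3],box[0]:box[2]],None,fx=k,fy=k,interpolation=cv2.INTER_CUBIC)
    for zz in (38,62): L([(8,-52,zz),(8,52,zz),(-8,52,zz),(-8,-52,zz),(8,-52,zz)],.155,p,(0,0,255))
    L([(-66.6,-52,-21.6),(-66.6,52,-21.6)],.155,p,(0,255,0)); L([(66.6,-52,21.6),(66.6,52,21.6)],.155,p,(0,255,255))
    L([(-120,-120,0),(-120,120,0),(120,120,0),(120,-120,0),(-120,-120,0)],.075,q,(255,0,0))
    cv2.imwrite(f"pics/ov_{n}.png",cr)
E
python3 m.py | grep -A14 dish
```

```text
dish [0.56   0.1856] -67.63857902632444
[[-0.6451 -3.4726]
 [-1.1665 -1.6741]
 [-1.691  -0.5387]
 [ 1.8292 -1.096 ]
 [ 1.8275 -3.8509]
 [-0.3316 -2.5933]
 [-1.6637 -1.2612]
 [ 1.1777  1.6306]
 [-2.6635  2.0668]
 [-0.8014 -2.8682]
 [-1.9743 -1.9233]
 [-2.1383  0.2737]
 [ 2.1331  0.0866]]
platter [0.5695 0.2022] 10.71680270295568
```

View pics/ov_scene.png

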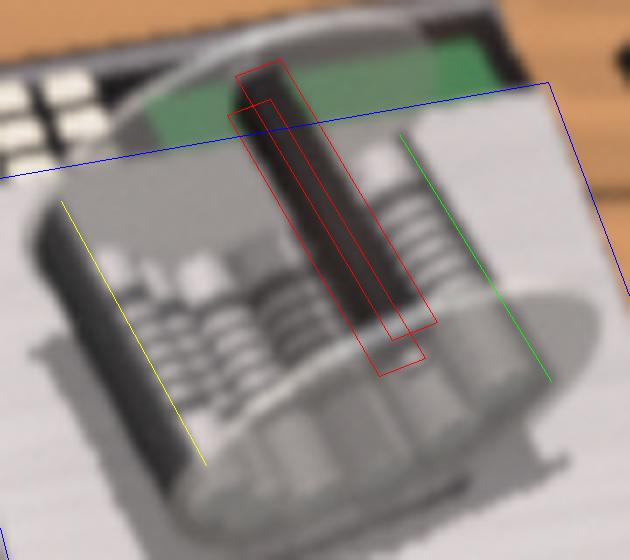

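View pics/ov_side.png

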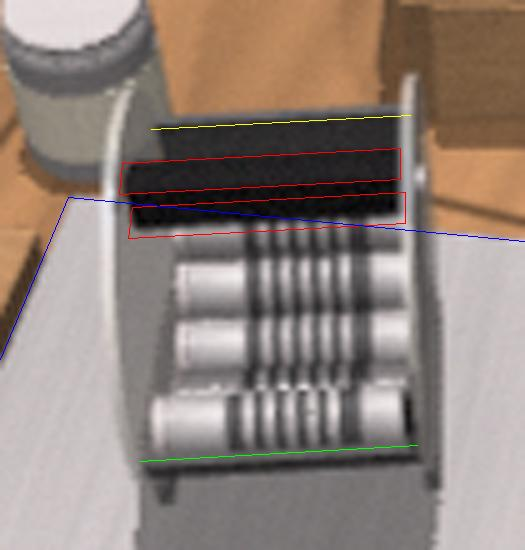

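```bash
sed -i 's/P(66.6,\(-\?52\),21.6/P(70.4,\1,22.9/g; s/P(-66.6,\(-\?52\),-21.6/P(-68.5,\1,-22.3/g' m.py
python3 m.py | grep -A14 dish
```

```text
dish [0.5595 0.1869] -67.26739754961902
[[-0.2342 -3.5911]
 [-0.7792 -1.8276]
 [-0.7644 -0.9216]
 [ 1.1261 -0.8332]
 [ 0.8579 -3.5568]
 [-0.379  -2.2147]
 [-1.7827 -0.6216]
 [ 1.1862  2.0153]
 [-2.725   2.7187]
 [-0.5589 -1.4275]
 [-1.8509 -0.1856]
 [-2.3897 -0.9201]
 [ 1.8515 -1.3361]]
platter [0.5695 0.2022] 10.71680270295568
```

View pics/ov_scene.png

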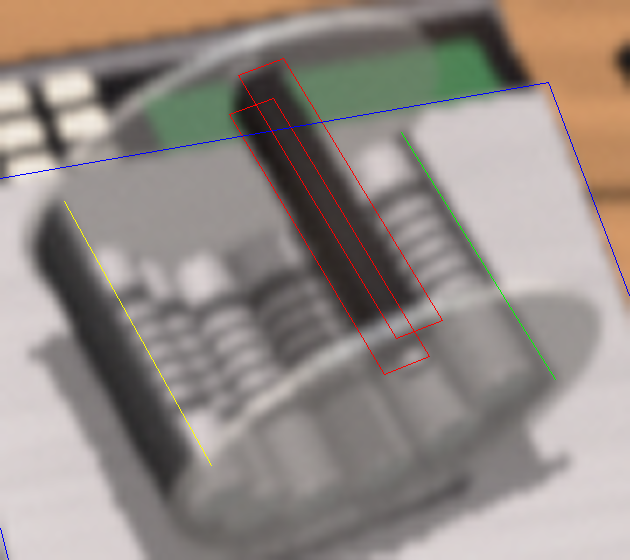

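View pics/ov_side.png

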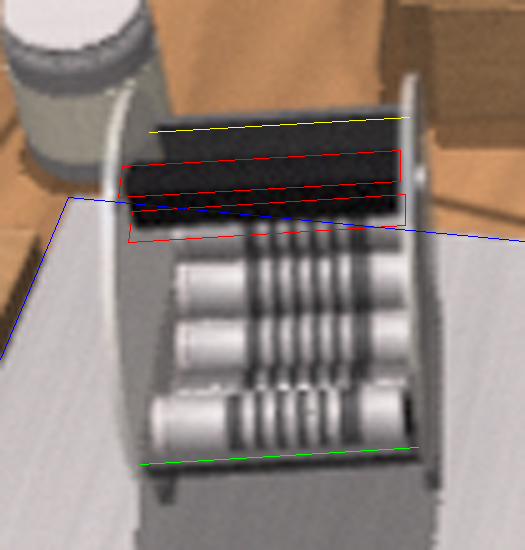

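```bash
cat >> h.py <<'E'
np.set_printoptions(precision=4,suppress=True)
def Rt(rpy): return Ro.from_euler("xyz",rpy,degrees=True)
def go(pos,yaw,tilt=0,o=None):
    """shift & rotvec in current tool frame to reach pos with tool x at yaw, pointing down"""
    o=o or get_obs(); R=Rt(o["eef_rot"]); G=Rt([180,0,yaw])
    print("t",round(o["time"],2),"tcp",o["tcp_pos"],"rpy",o["eef_rot"],"F",o["wrist_force"],"gap",round(o["finger_gap"],4))
    print("q",o["joint_pos"])
    print("shift",R.inv().apply(np.array(pos)-o["tcp_pos"]),"rotvec",(R.inv()*G).as_rotvec())
E
python3 -c "
from h import *
go([.56,.187,.36],-68.5)"
```

```text
t 0.15 tcp [ 0.2641 -0.5934  0.1928] rpy [179.9947   0.0766 -66.0082] F [-0.4053  0.805  -0.5122] gap 0.0851
q [63.5408 26.8245 -0.6651 91.8674  0.3432 61.3869 -3.2257]
shift [-0.5929 -0.5877 -0.1665] rotvec [0.0001 0.0013 0.0435]
```

Call:
arm_command(series=[0,0,-0.04,0,0,0,0,0,-0.08,0,0,0,-0.015,-0.015,-0.12,0,0,0,-0.04,-0.04,-0.15,0,0,0,-0.07,-0.07,-0.165,0,0,0], grip=0)

```text
time: 0.65
tcp_pos: [0.2998, -0.5021, 0.3612]
eef_rot: [-180.0, -0.2, -66.2]
wrist_force: [0.9, -0.0, 0.5]
finger_gap: 0.0854
```

Call:
arm_command(series=[-0.033,-0.033,0,0,0,0.01,-0.066,-0.066,0,0,0,0.02,-0.1,-0.1,0,0,0,0.03,-0.133,-0.133,0,0,0,0.04,-0.166,-0.166,0,0,0,0.043])

```text
time: 1.15
tcp_pos: [0.3842, -0.2803, 0.3584]
eef_rot: [180.0, -0.0, -68.5]
wrist_force: [0.5, -0.2, 1.7]
finger_gap: 0.0853
```

Call:
arm_command(series=[-0.033,-0.033,0,0,0,0,-0.066,-0.066,0,0,0,0,-0.1,-0.1,0,0,0,0,-0.133,-0.133,0,0,0,0,-0.166,-0.166,0,0,0,0])

```text
time: 1.65
tcp_pos: [0.4777, -0.0651, 0.3585]
eef_rot: [-180.0, -0.0, -68.5]
wrist_force: [1.4, -0.0, -0.0]
finger_gap: 0.0853
```

```bash
python3 -c "
from h import *
go([.56,.187,.36],-68.5)"
```

```text
t 1.65 tcp [ 0.4777 -0.0651  0.3585] rpy [-179.9956   -0.0291  -68.4837] F [ 1.3657 -0.0219 -0.0417] gap 0.0853
q [ 28.5268   4.235  -26.0334 100.3546   1.9412  75.8306 -66.4033]
shift [-0.2044 -0.1691 -0.0016] rotvec [-0.0001 -0.0005  0.0003]
```

Call:
arm_command(series=[-0.035,-0.03,0,0,0,0,-0.07,-0.06,0,0,0,0,-0.11,-0.09,0,0,0,0,-0.16,-0.13,0,0,0,0,-0.2,-0.165,0,0,0,0])

```text
time: 2.15
tcp_pos: [0.5521, 0.1652, 0.3585]
eef_rot: [180.0, -0.0, -68.5]
wrist_force: [1.0, -0.8, 0.8]
finger_gap: 0.0856
```

Call:
arm_command(series=[0,0,0,0,0,0,0,0,0,0,0,0,0,0,0,0,0,0])

```text
time: 2.45
tcp_pos: [0.5519, 0.1622, 0.3581]
eef_rot: [179.9, -0.0, -68.6]
wrist_force: [0.7, 0.2, -0.5]
finger_gap: 0.0851
```

```bash
python3 -c "
from h import *
go([.56,.187,.36],-68.5)
c=get_calibration('wrist'); print(c)
import pickle; pickle.dump(c,open('w1.pkl','wb'))
cv2.imwrite('pics/w1.png',grab_frame('wrist'))"
```

```text
t 2.45 tcp [0.5519 0.1622 0.3581] rpy [179.945   -0.0428 -68.557 ] F [ 0.6876  0.217  -0.5188] gap 0.0851
q [  8.1392  16.3533 -35.1179  88.3607   9.5581  78.3608 -96.3855]
shift [-0.0202 -0.0166 -0.0019] rotvec [ 0.001  -0.0007 -0.001 ]
{'camera_matrix': array([[371.6483,   0.    , 320.0916],
       [  0.    , 371.6483, 239.7898],
       [  0.    ,   0.    ,   1.    ]]), 'R': array([[ 0.3641, -0.9314,  0.0005],
       [-0.898 , -0.3509,  0.2656],
       [-0.2472, -0.0971, -0.9641]]), 't': array([-0.0511,  0.4749,  0.6884])}
```

View pics/w1.png

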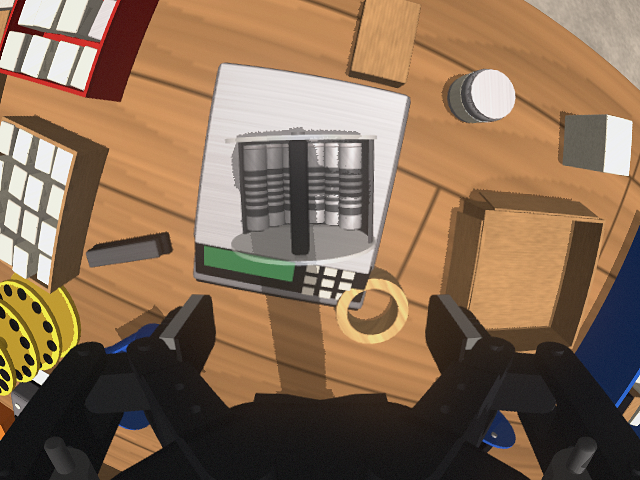

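```bash
python3 - <<'E'
import cv2
s=cv2.imread("pics/w1.png")
cv2.imwrite("pics/w1c.png",cv2.resize(s[120:275,215:400],None,fx=3.8,fy=3.8,interpolation=cv2.INTER_CUBIC))
cv2.imwrite("pics/w1d.png",cv2.resize(s[50:310,180:420],None,fx=2.3,fy=2.3,interpolation=cv2.INTER_CUBIC))
cv2.imwrite("pics/w1e.png",cv2.resize(s[180:360,430:610],None,fx=3.3,fy=3.3,interpolation=cv2.INTER_CUBIC))
E
```

```text
(no output)
```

View pics/w1c.png

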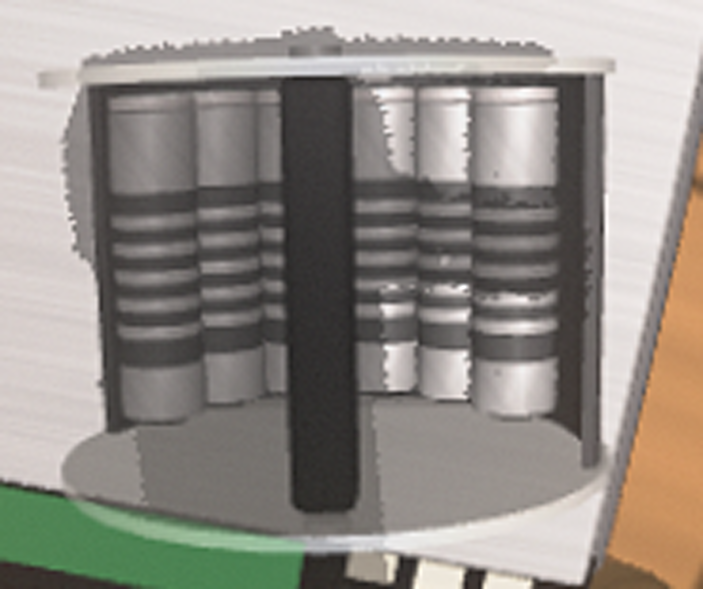

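View pics/w1d.png

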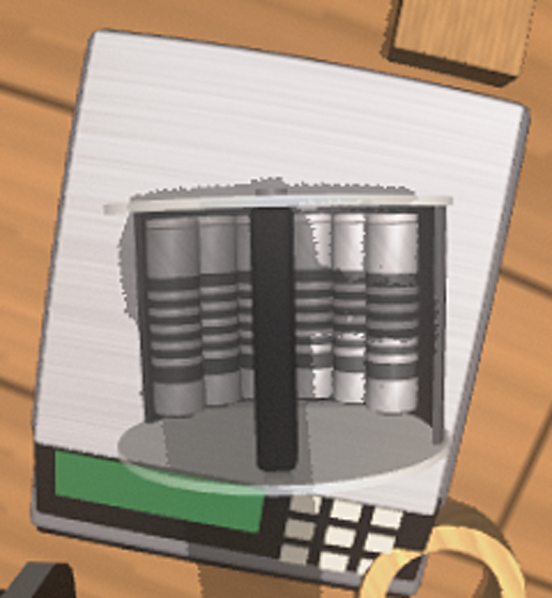

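View pics/w1e.png

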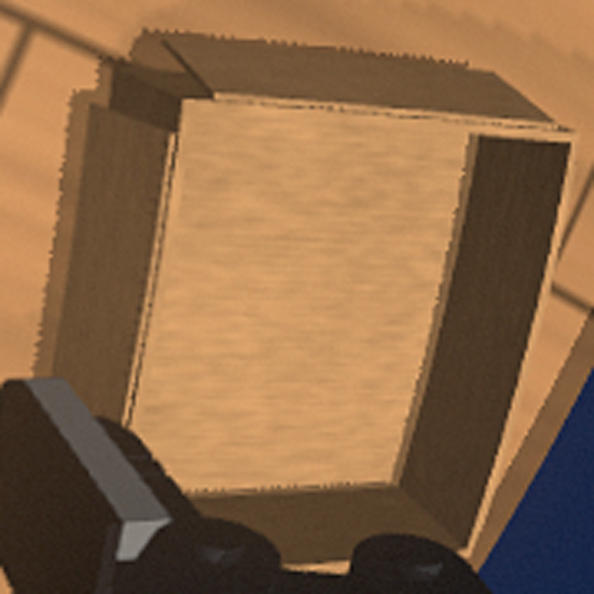

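```bash
cat >> h.py <<'E'
import pickle
def unp(c,u,v,z):
    K=c["camera_matrix"]; d=np.array([u-K[0,2],v-K[1,2]])/K[0,0]; r=np.hypot(*d)
    ray=np.array([*(d/r*np.sin(r)),np.cos(r)]); ray=c["R"].T@ray; C=-c["R"].T@c["t"]
    return C+ray*(z-C[2])/ray[2]
E
python3 - <<'E'
from h import *
c=pickle.load(open('w1.pkl','rb'))
a=lambda u,v:(215+u/3.8,120+v/3.8); b=lambda u,v:(180+u/2.3,50+v/2.3); e=lambda u,v:(430+u/3.3,180+v/3.3)
P=unp(c,*a(317,79),.217);Q=unp(c,*a(325,508),.217); print("bar",P,Q,(P+Q)/2,np.linalg.norm(P-Q),np.degrees(np.arctan2(*(P-Q)[1::-1]))-90)
for s in ((101,92),(591,72)): pass
print("edges back/front", [unp(c,*a(*q),z) for q,z in (((95,88),.155-.0216),((600,78),.155+.0216))])
pl=[unp(c,*b(*q),.075) for q in ((95,32),(527,108),(440,512),(37,443))]
print(np.array(pl),np.mean(pl,0),[np.linalg.norm(pl[i]-pl[i-1]) for i in range(4)],np.degrees(np.arctan2(*(pl[0]-pl[1])[1::-1]))-90)
ca=[unp(c,*e(*q),.08) for q in ((183,97),(575,132),(466,558))]
print(np.array(ca),(ca[0]+ca[2])/2,np.linalg.norm(ca[0]-ca[1]),np.linalg.norm(ca[2]-ca[1]),np.degrees(np.arctan2(*(ca[0]-ca[1])[1::-1]))-90)
E
```

```text
bar [0.6079 0.2027 0.217 ] [0.5144 0.1654 0.217 ] [0.5612 0.184  0.217 ] 0.10068797317423618 -68.2058076673762
edges back/front [array([0.5817, 0.2665, 0.1334]), array([0.6339, 0.1382, 0.1766])]
[[0.6645 0.3378 0.075 ]
 [0.7089 0.1032 0.075 ]
 [0.4792 0.059  0.075 ]
 [0.4323 0.2931 0.075 ]] [0.5712 0.1983 0.075 ] [np.float64(0.23645264310791966), np.float64(0.23882061242147845), np.float64(0.23392017778983487), np.float64(0.23871096992138846)] 10.713984872636289
[[ 0.6179 -0.0512  0.08  ]
 [ 0.691  -0.2655  0.08  ]
 [ 0.4731 -0.3411  0.08  ]] [ 0.5455 -0.1962  0.08  ] 0.22646976091314303 0.23067382412527646 18.83841597942711
```

```bash
python3 -c "
from h import *
go([.5612,.184,.25],-68.2)"
```

```text
t 2.5 tcp [0.552  0.1618 0.3584] rpy [179.9727  -0.0526 -68.6085] F [-0.1888 -0.837  -0.4263] gap 0.0853
q [  8.1801  16.3211 -35.1128  88.3628   9.5506  78.3577 -96.3901]
shift [-0.0175 -0.0167  0.1083] rotvec [ 0.0005 -0.0009 -0.0071]
```

Call:
arm_command(series=[-0.009,-0.008,0.02,0,0,-0.003,-0.0175,-0.0167,0.04,0,0,-0.007,-0.0175,-0.0167,0.065,0,0,-0.007,-0.0175,-0.0167,0.09,0,0,-0.007,-0.0175,-0.0167,0.108,0,0,-0.007])

```text
time: 3.0
tcp_pos: [0.5608, 0.1835, 0.2491]
eef_rot: [179.9, -0.1, -68.2]
wrist_force: [-0.1, 0.6, 0.5]
finger_gap: 0.0852
```

Call:
arm_command(series=[0,0,0,0,0,0,0,0,0,0,0,0])

```text
time: 3.2
tcp_pos: [0.5615, 0.1847, 0.2512]
eef_rot: [-180.0, -0.0, -68.2]
wrist_force: [-0.3, 0.5, 0.2]
finger_gap: 0.0856
```

```bash
python3 -c "
from h import *
go([.5612,.184,.187],-68.2)
cv2.imwrite('pics/w2.png',grab_frame('wrist'))"
```

```text
t 3.2 tcp [0.5615 0.1847 0.2512] rpy [-179.9718   -0.028   -68.1841] F [-0.2577  0.4934  0.1791] gap 0.0856
q [   5.1129   22.2086  -34.5183   95.029    13.4952   66.9364 -100.9228]
shift [0.0005 0.0005 0.0642] rotvec [-0.0005 -0.0005  0.0003]
```

View pics/w2.png

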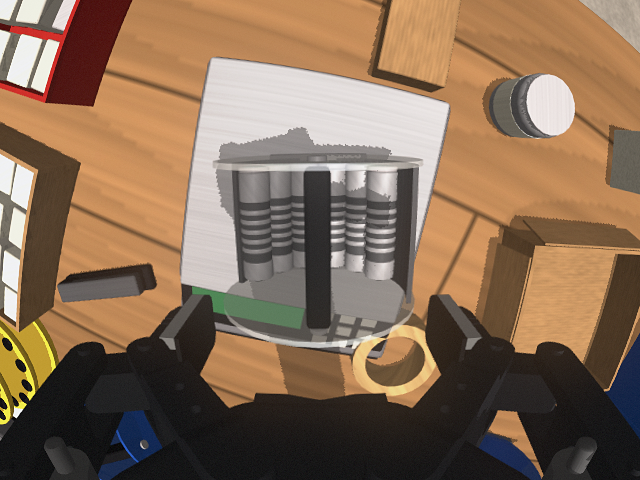

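The wrist view shows the bar at x=317, upright in the image and centred between the pads. Descending to it.

Call:
arm_command(series=[0,0,0.015,0,0,0,0,0,0.03,0,0,0,0,0,0.045,0,0,0,0,0,0.058,0,0,0,0,0,0.064,0,0,0])

```text
time: 3.75
tcp_pos: [0.56, 0.1855, 0.1842]
eef_rot: [179.8, 0.0, -68.1]
wrist_force: [0.3, -0.5, -0.1]
finger_gap: 0.0853
```

Call:
arm_command(series=[0,0,0,0,0,0,0,0,0,0,0,0])

```text
time: 3.95
tcp_pos: [0.5612, 0.1861, 0.1866]
eef_rot: [-180.0, 0.0, -68.1]
wrist_force: [-0.2, -0.3, -0.2]
finger_gap: 0.0858
```

```bash
python3 -c "
from h import *
go([.5612,.184,.187],-68.2)
cv2.imwrite('pics/s3.png',cv2.resize(grab_frame('side')[190:390,150:370],None,fx=2.7,fy=2.7))"
```

```text
t 3.95 tcp [0.5612 0.1861 0.1866] rpy [-179.9825    0.0096  -68.0608] F [-0.1712 -0.3465 -0.163 ] gap 0.0858
q [   3.9514   25.7642  -33.4107   99.0566   16.0383   59.9757 -103.0036]
shift [ 0.0019  0.0008 -0.0004] rotvec [-0.0003  0.0002  0.0024]
```

View pics/s3.png

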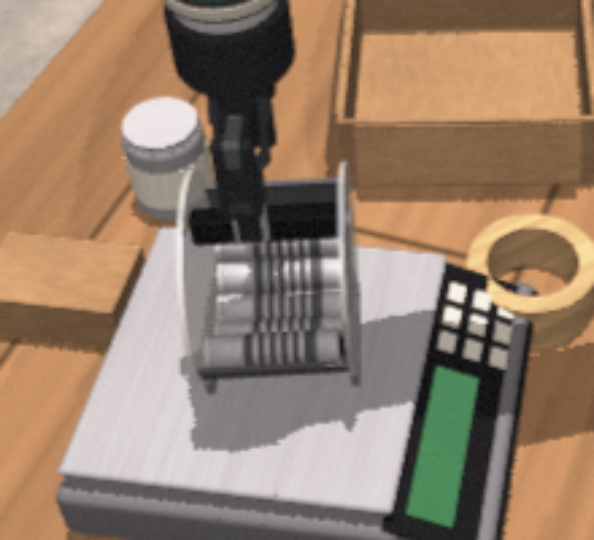

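The fingers straddle the bar between the cheeks. Closing.

Call:
arm_command(series=[0.0015,0,0,0,0,0,0.0015,0,0,0,0,0,0.0015,0,0,0,0,0,0.0015,0,0,0,0,0,0.0015,0,0,0,0,0], grip=255)

```text
time: 4.5
tcp_pos: [0.5616, 0.1844, 0.1865]
eef_rot: [-180.0, -0.0, -68.1]
wrist_force: [0.1, -0.8, 1.0]
finger_gap: 0.0121
```

Call:
arm_command(series=[0,0,0,0,0,0,0,0,0,0,0,0,0,0,0,0,0,0,0,0,0,0,0,0,0,0,0,0,0,0])

```text
time: 5.0
tcp_pos: [0.5616, 0.1844, 0.1864]
eef_rot: [180.0, -0.0, -68.1]
wrist_force: [-0.2, -0.3, 0.2]
finger_gap: -0.0002
```

```bash
python3 -c "
from h import *
go([.5612,.184,.187],-68.2)"
```

```text
t 5.0 tcp [0.5616 0.1844 0.1864] rpy [179.9919  -0.     -68.0712] F [-0.2277 -0.2619  0.1833] gap -0.0002
q [   4.0868   25.7613  -33.3809   99.079    16.0323   59.9755 -102.8541]
shift [ 0.0003  0.0005 -0.0006] rotvec [ 0.0001 -0.      0.0022]
```

```bash
python3 -c "
from h import *
a=cv2.resize(grab_frame('side')[190:390,150:370],None,fx=2.7,fy=2.7)
cv2.imwrite('pics/s4.png',a)
cv2.imwrite('pics/w4.png',grab_frame('wrist'))
cv2.imwrite('pics/sc4.png',cv2.resize(grab_frame('scene')[175:325,330:480],None,fx=3.9,fy=3.9))"
```

```text
(no output)
```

View pics/s4.png

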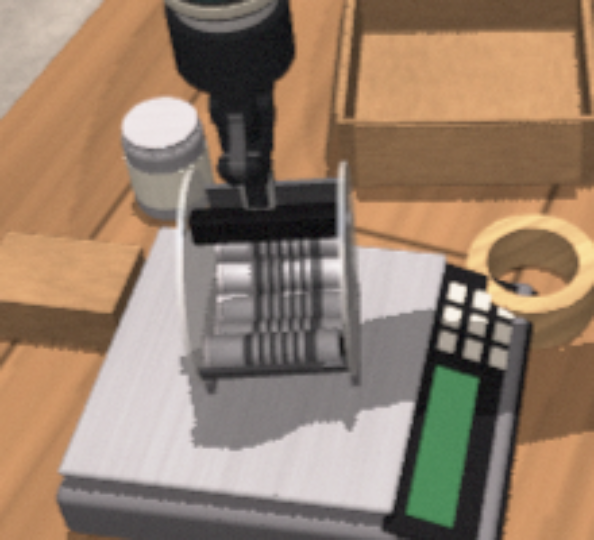

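View pics/w4.png

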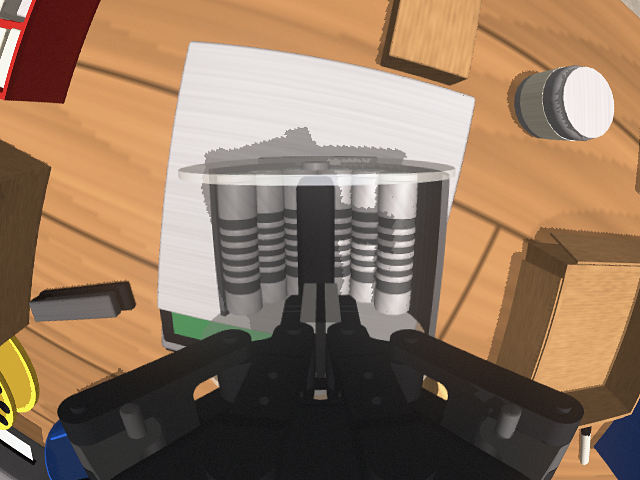

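View pics/sc4.png

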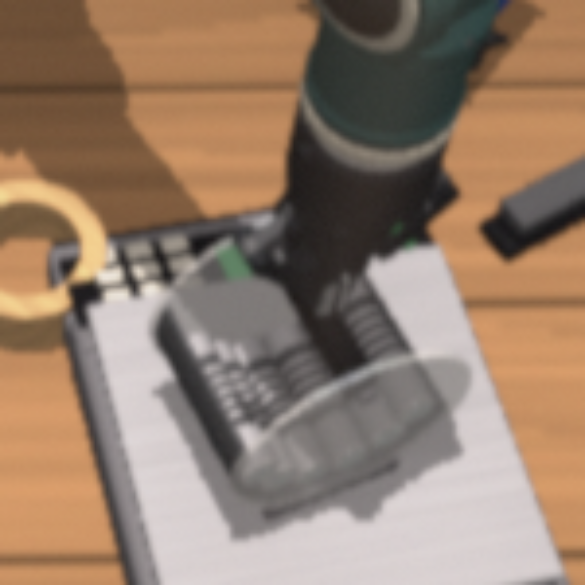

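```bash
python3 -c "
from h import *
for z in (.186,.217,.205): 
  for n,o,k in (('side',(150,190),2.7),('scene',(330,175),3.9)): print(z,n,(proj(n,[.5616,.1844,z])-o)*k)
c=get_calibration('wrist')
print(-c['R'].T@c['t'])
"
python3 - <<'E'
import cv2
d=cv2.imread('pics/w4.png')
cv2.imwrite('pics/w4c.png',cv2.resize(d[150:410,240:400],None,fx=2.3,fy=2.3,interpolation=cv2.INTER_CUBIC))
d=cv2.imread('pics/s4.png')
cv2.imwrite('pics/s4c.png',cv2.resize(d[150:260,170:370],None,fx=4,fy=4,interpolation=cv2.INTER_CUBIC))
E
```

```text
0.186 side [[264.9309 241.6841]]
0.186 scene [[311.5107 332.2784]]
0.217 side [[259.7317 211.0551]]
0.217 scene [[319.2021 305.0573]]
0.205 side [[261.7708 223.0676]]
0.205 scene [[316.1824 315.7444]]
[0.6246 0.2085 0.366 ]
```

View pics/w4c.png

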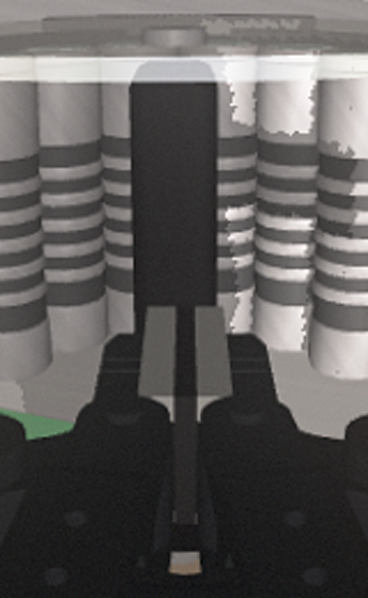

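View pics/s4c.png

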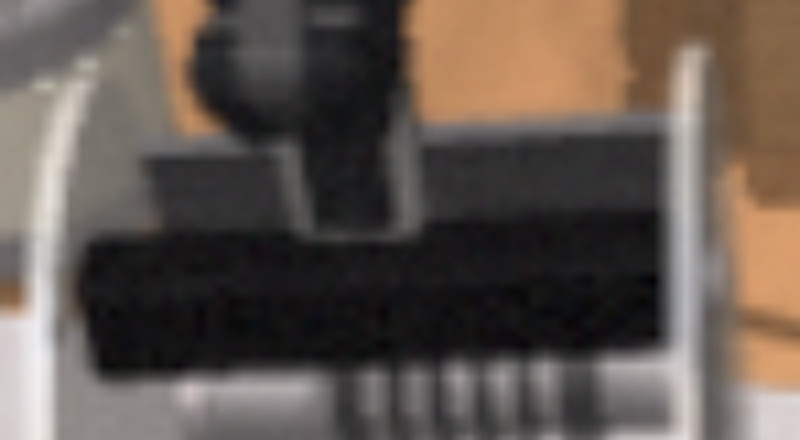

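```bash
python3 -c "
from h import *
c=get_calibration('wrist'); K=c['camera_matrix']
def pw(X):
    p=c['R']@np.array(X)+c['t']; th=np.arctan2(np.hypot(p[0],p[1]),p[2]); d=p[:2]/np.hypot(*p[:2])*th*K[0,0]; return ((d+K[:2,2])-[240,150])*2.3
for z in (.186,.195,.205,.217,.23): print(z,pw([.5616,.1844,z]))
u=np.array([np.cos(np.radians(21.8)),np.sin(np.radians(21.8)),0]);v=np.array([-u[1],u[0],0])
o=np.array([.5612,.184,0])
for z in (.217,.193,.187,.17,.16): print('bar far end top corners',z,pw(o+52*.001*u+[0,0,z]+.008*v),pw(o+.052*u+[0,0,z]-.008*v))
"

```

```text
0.186 [179.8578 283.9079]
0.195 [179.6458 298.5871]
0.205 [179.3873 316.548 ]
0.217 [179.0402 340.773 ]
0.23 [178.6101 370.9514]
bar far end top corners 0.217 [134.2652  68.8512] [225.8203  68.8636]
bar far end top corners 0.193 [141.1111  56.2557] [220.1681  56.2688]
bar far end top corners 0.187 [142.5413  53.6299] [218.9875  53.6432]
bar far end top corners 0.17 [146.1257  47.0568] [216.0288  47.0706]
bar far end top corners 0.16 [147.9621  43.6938] [214.5131  43.7078]
```

```bash
python3 -c "
from h import *
o=get_obs(); print(o['time'],o['finger_gap'],o['wrist_force'])
c=get_calibration('wrist'); K=c['camera_matrix']; R=Rt(o['eef_rot'])
def pw(d):
    X=o['tcp_pos']+R.apply(d)
    p=c['R']@X+c['t']; th=np.arctan2(np.hypot(p[0],p[1]),p[2]); d=p[:2]/np.hypot(*p[:2])*th*K[0,0]; return d+K[:2,2]
for z in (0,-.013,-.03,-.04):
  for y in (-.011,.011): print(z,y,pw([.0425,y,z]),pw([-.0425,y,z]),pw([0,y,z]))
print('cam in tool',R.inv().apply(-c['R'].T@c['t']-o['tcp_pos']))
"

```

```text
5.15 0.00024220500434348345 [-0.0162 -0.1197  0.7929]
0 -0.011 [400.6921 253.0307] [235.6115 253.2528] [318.0394 253.3657]
0 0.011 [397.9238 292.3575] [238.6396 292.5031] [318.1819 293.2478]
-0.013 -0.011 [406.1864 261.0792] [229.8618 261.2974] [317.8873 261.5987]
-0.013 0.011 [402.8874 302.5795] [233.4505 302.7084] [318.0493 303.7492]
-0.03 -0.011 [414.5302 273.3947] [221.1382 273.5977] [317.6542 274.2767]
-0.03 0.011 [410.3152 318.0036] [225.6915 318.097 ] [317.8492 319.6852]
-0.04 -0.011 [420.1793 281.7974] [215.2381 281.9833] [317.4949 282.9878]
-0.04 0.011 [415.2665 328.3725] [220.5235 328.4348] [317.7148 330.4636]
cam in tool [ 0.0012 -0.0674 -0.1796]
```

```bash
python3 -c "
from h import *
for z in (.19,.205,.22,.235,.25):
  a=np.radians(-66); d=np.array([np.cos(a),np.sin(a),0])*.0425; T=np.array([.264,-.5934,z])
  print(z,[proj(n,T+s*d)[0].round(1) for n in ('side','scene') for s in (-1,1)])
s=cv2.imread('pics/scene0.png');d=cv2.imread('pics/side0.png')
a=cv2.resize(s[80:170,20:130],None,fx=4,fy=4,interpolation=cv2.INTER_CUBIC);b=cv2.resize(d[20:110,440:520],None,fx=4,fy=4,interpolation=cv2.INTER_CUBIC)
cv2.imwrite('pics/st.png',np.hstack([a,b]))
"

```

```text
0.19 [array([468.7, 115.2]), array([460. , 100.2]), array([109.6, 155.1]), array([ 75.8, 165.8])]
0.205 [array([469.6, 110.2]), array([460.9,  95.3]), array([107.5, 151.2]), array([ 73.3, 161.9])]
0.22 [array([470.6, 105.2]), array([461.7,  90.4]), array([105.3, 147.1]), array([ 70.8, 157.9])]
0.235 [array([471.6, 100. ]), array([462.6,  85.3]), array([103.1, 143. ]), array([ 68.2, 153.8])]
0.25 [array([472.6,  94.8]), array([463.5,  80.2]), array([100.8, 138.8]), array([ 65.5, 149.7])]
```

View pics/st.png

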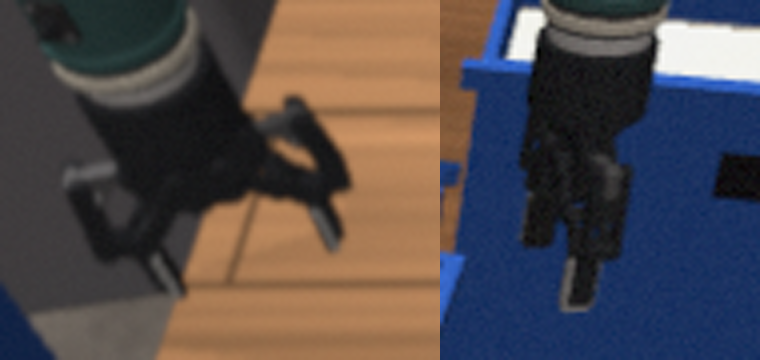

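The fingers shut on air. Both fixed cameras and the wrist view put the shut tips about 33 mm behind the reported TCP, just above the bar, so nothing was moved. I'll reopen and go about 32 mm lower.

Call:
arm_command(series=[0,0,0,0,0,0,0,0,0,0,0,0,0,0,0,0,0,0,0,0,0,0,0,0,0,0,0,0,0,0], grip=0)

```text
time: 5.65
tcp_pos: [0.5616, 0.1845, 0.1864]
eef_rot: [180.0, 0.0, -68.1]
wrist_force: [-0.2, -0.7, -0.2]
finger_gap: 0.0722
```

Call:
arm_command(series=[0,0,0,0,0,0,0,0,0,0,0,0,0,0,0,0,0,0,0,0,0.005,0,0,0,0,0,0.01,0,0,0])

```text
time: 6.15
tcp_pos: [0.5616, 0.1844, 0.1761]
eef_rot: [-180.0, -0.0, -68.1]
wrist_force: [0.5, 0.7, -0.3]
finger_gap: 0.0855
```

```bash
python3 -c "
from h import *
go([.5612,.184,.154],-68.2)
a=cv2.resize(grab_frame('side')[190:390,150:370],None,fx=2.7,fy=2.7)
cv2.imwrite('pics/s5.png',a)"
```

```text
t 6.15 tcp [0.5616 0.1844 0.1761] rpy [-179.9997   -0.0062  -68.0748] F [ 0.4965  0.7325 -0.2531] gap 0.0855
q [   3.8729   26.387   -33.1392   99.6506   16.4971   58.8665 -103.2288]
shift [0.0002 0.0005 0.0221] rotvec [-0.     -0.0001  0.0022]
```

View pics/s5.png

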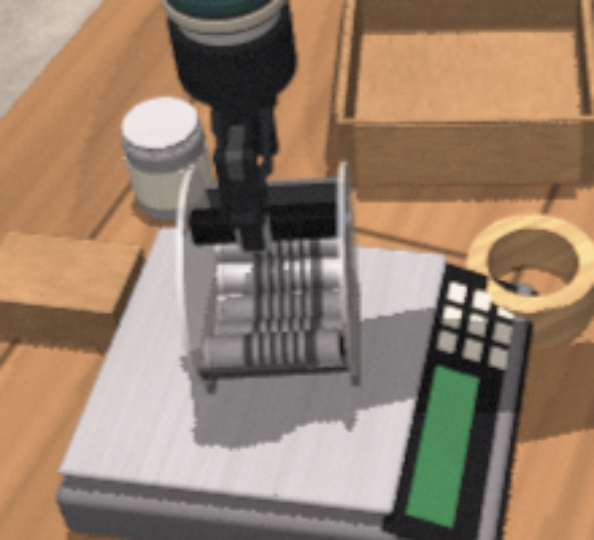

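Call:
arm_command(series=[0,0.0005,0.005,0,0,0.002,0,0.0005,0.01,0,0,0.002,0,0.0005,0.015,0,0,0.002,0,0.0005,0.021,0,0,0.002,0,0.0005,0.021,0,0,0.002])

```text
time: 6.7
tcp_pos: [0.5606, 0.1839, 0.1544]
eef_rot: [179.9, 0.0, -68.2]
wrist_force: [0.1, -0.5, -0.7]
finger_gap: 0.0852
```

```bash
python3 -c "
from h import *
go([.5612,.184,.154],-68.2)
a=cv2.resize(grab_frame('side')[190:390,150:370],None,fx=2.7,fy=2.7)
cv2.imwrite('pics/s6.png',a)
l=np.array([-.374,.927,0])*.045
for z in (.18,.19,.2,.21): print(z,(proj('side',np.array([.5614,.184,z])+l)-[150,190])*2.7)"
```

```text
t 6.7 tcp [0.5606 0.1839 0.1544] rpy [179.8985   0.0074 -68.1872] F [ 0.089  -0.5087 -0.7437] gap 0.0852
q [   3.4054   27.7163  -32.5763  100.8334   17.4287   56.6385 -104.0965]
shift [ 0.0002 -0.0006  0.0004] rotvec [0.0018 0.0001 0.0002]
0.18 [[262.9618 295.3191]]
0.19 [[261.246  285.6737]]
0.2 [[259.5057 275.8905]]
0.21 [[257.7404 265.9666]]
```

View pics/s6.png

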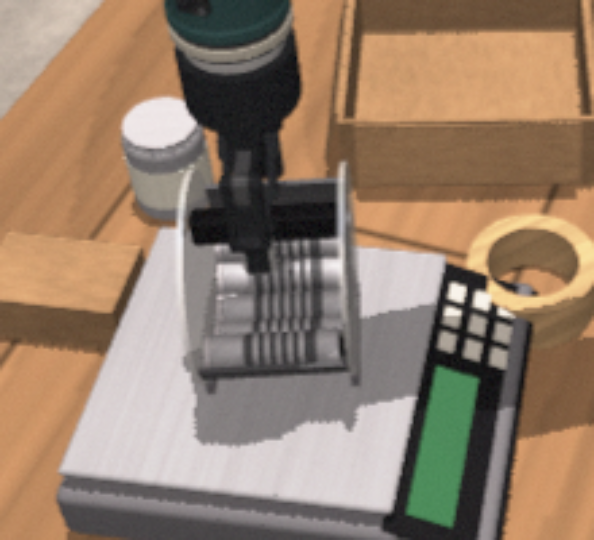

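The open tip at crop (258,272) comes out at z≈0.204, or about 0.19 when shut, which is below the bar centre. Closing.

Call:
arm_command(series=[0,0,0,0,0,0,0,0,0,0,0,0,0,0,0,0,0,0,0,0,0,0,0,0,0,0,0,0,0,0], grip=255)

```text
time: 7.25
tcp_pos: [0.561, 0.185, 0.1558]
eef_rot: [-180.0, 0.1, -68.2]
wrist_force: [-0.8, 2.8, -6.6]
finger_gap: 0.0151
```

Call:
arm_command(series=[0,0,0,0,0,0,0,0,0,0,0,0,0,0,0,0,0,0,0,0,0,0,0,0,0,0,0,0,0,0])

```text
time: 7.75
tcp_pos: [0.5611, 0.1849, 0.1557]
eef_rot: [-180.0, 0.0, -68.2]
wrist_force: [0.2, 4.0, 1.7]
finger_gap: 0.0146
```

```bash
python3 -c "
from h import *
go([.5612,.184,.2],-68.2)"
```

```text
t 7.75 tcp [0.5611 0.1849 0.1557] rpy [-179.9711    0.0387  -68.1658] F [0.2244 4.0394 1.7406] gap 0.0146
q [   3.4002   27.6391  -32.6334  100.7622   17.3823   56.6489 -104.0876]
shift [ 0.0009  0.0002 -0.0443] rotvec [-0.0005  0.0007  0.0006]
```

Call:
arm_command(series=[0,0,-0.002,0,0,0,0,0,-0.006,0,0,0,0,0,-0.012,0,0,0,0,0,-0.02,0,0,0,0,0,-0.028,0,0,0])

```text
time: 8.25
tcp_pos: [0.5611, 0.1839, 0.1839]
eef_rot: [180.0, -0.0, -68.2]
wrist_force: [1.2, 0.9, -7.8]
finger_gap: 0.0149
```

Call:
arm_command(series=[0,0,-0.008,0,0,0,0,0,-0.012,0,0,0,0,0,-0.012,0,0,0,0,0,-0.012,0,0,0,0,0,-0.012,0,0,0])

```text
time: 8.75
tcp_pos: [0.5608, 0.184, 0.195]
eef_rot: [179.9, -0.0, -68.2]
wrist_force: [-0.6, -0.2, -9.0]
finger_gap: 0.0151
```

```bash
python3 -c "
from h import *
go([.5612,.184,.255],-68.2)
a=cv2.resize(grab_frame('side')[140:380,130:390],None,fx=2.4,fy=2.4)
cv2.imwrite('pics/s7.png',a)"
```

```text
t 8.75 tcp [0.5608 0.184  0.195 ] rpy [179.9441  -0.0011 -68.1873] F [-0.588  -0.2171 -8.9725] gap 0.0151
q [   4.2794   25.1957  -33.561    98.6668   15.6195   60.9083 -102.6386]
shift [ 0.0002 -0.0003 -0.06  ] rotvec [ 0.001  -0.      0.0002]
```

View pics/s7.png

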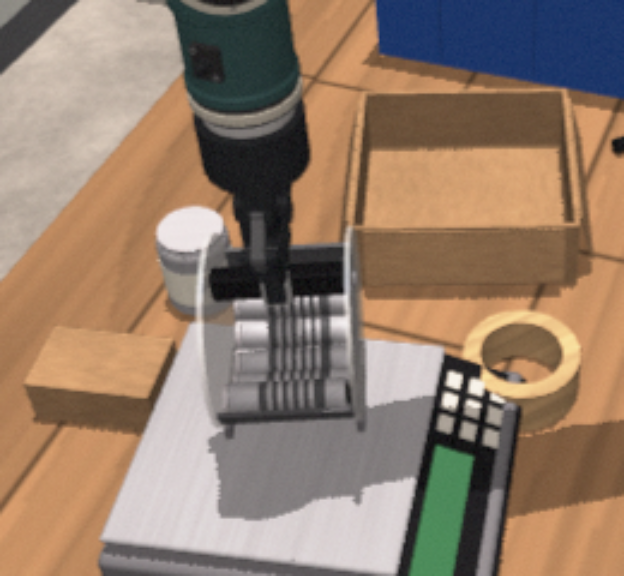

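Call:
arm_command(series=[0.0037,0.0015,-0.008,0,0,0,0.011,0.0046,-0.018,0,0,0,0.022,0.009,-0.028,0,0,0,0.037,0.015,-0.036,0,0,0,0.0554,0.0228,-0.04,0,0,0])

```text
time: 9.3
tcp_pos: [0.5613, 0.1235, 0.2375]
eef_rot: [-179.8, -0.0, -68.2]
wrist_force: [-0.2, -0.6, -9.4]
finger_gap: 0.0149
```

Call:
arm_command(series=[0.022,0.009,0,0,0,0.01,0.045,0.0185,0,0,0,0.02,0.068,0.028,0,0,0,0.03,0.091,0.0375,0,0,0,0.04,0.114,0.047,0,0,0,0.052])

```text
time: 9.8
tcp_pos: [0.5593, -0.0013, 0.2367]
eef_rot: [-179.9, -0.1, -71.3]
wrist_force: [1.1, -1.1, -8.5]
finger_gap: 0.0148
```

```bash
python3 -c "
from h import *
go([.5568,-.230,.235],-71.2)
a=cv2.resize(grab_frame('side')[100:380,130:410],None,fx=2.1,fy=2.1)
cv2.imwrite('pics/s8.png',a)"
```

```text
t 9.8 tcp [ 0.5593 -0.0013  0.2367] rpy [-179.9458   -0.0703  -71.258 ] F [ 1.0846 -1.1264 -8.4751] gap 0.0148
q [ 21.8014  18.8464 -31.0217 100.5383  10.7868  63.4995 -83.9502]
shift [0.2158 0.0758 0.0018] rotvec [-0.0009 -0.0012 -0.001 ]
```

View pics/s8.png

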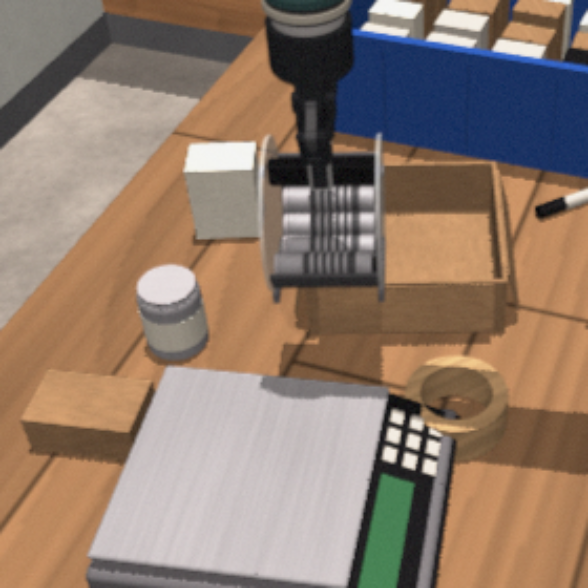

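Call:
arm_command(series=[0.008,0.003,0,0,0,0,0.022,0.008,0,0,0,0,0.042,0.015,0,0,0,0,0.064,0.0225,0,0,0,0,0.086,0.03,0,0,0,0])

```text
time: 10.35
tcp_pos: [0.5586, -0.0912, 0.2359]
eef_rot: [-180.0, -0.0, -71.1]
wrist_force: [-0.2, 0.1, -9.0]
finger_gap: 0.0151
```

Call:
arm_command(series=[0.022,0.008,0,0,0,0,0.044,0.0155,0,0,0,0,0.066,0.023,0,0,0,0,0.086,0.03,0,0,0,0,0.102,0.036,0,0,0,0])

```text
time: 10.85
tcp_pos: [0.5572, -0.2003, 0.2357]
eef_rot: [180.0, -0.0, -71.2]
wrist_force: [0.2, 0.5, -9.1]
finger_gap: 0.0149
```

Call:
arm_command(series=[0.012,0.004,0,0,0,0,0.02,0.007,0,0,0,0,0.025,0.0085,0,0,0,0,0.027,0.009,0,0,0,0,0.027,0.009,0,0,0,0])

```text
time: 11.35
tcp_pos: [0.5578, -0.2261, 0.2354]
eef_rot: [-180.0, 0.0, -71.1]
wrist_force: [-0.3, -0.2, -8.1]
finger_gap: 0.0145
```

```bash
python3 -c "
from h import *
go([.5568,-.230,.130],-71.2)
a=grab_frame('side')[20:300,200:480];b=grab_frame('scene')[140:420,150:430]
cv2.imwrite('pics/s9.png',cv2.resize(np.hstack([a,b]),None,fx=1.4,fy=1.4))
c=get_calibration('wrist')
pickle.dump(c,open('w9.pkl','wb'));cv2.imwrite('pics/w9.png',grab_frame('wrist'))"
```

```text
t 11.35 tcp [ 0.5578 -0.2261  0.2354] rpy [-179.9956    0.0254  -71.123 ] F [-0.2561 -0.165  -8.1267] gap 0.0145
q [ 38.4011  22.4367 -25.4474  94.9795  10.4032  64.9488 -60.91  ]
shift [0.0034 0.0023 0.1054] rotvec [-0.0001  0.0004  0.0013]
```

View pics/s9.png

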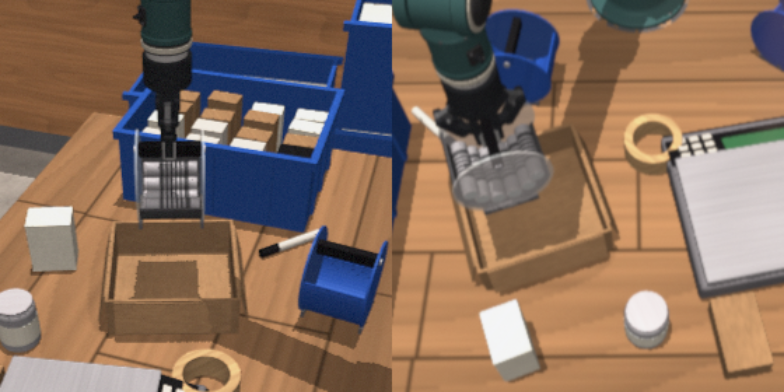

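View pics/w9.png

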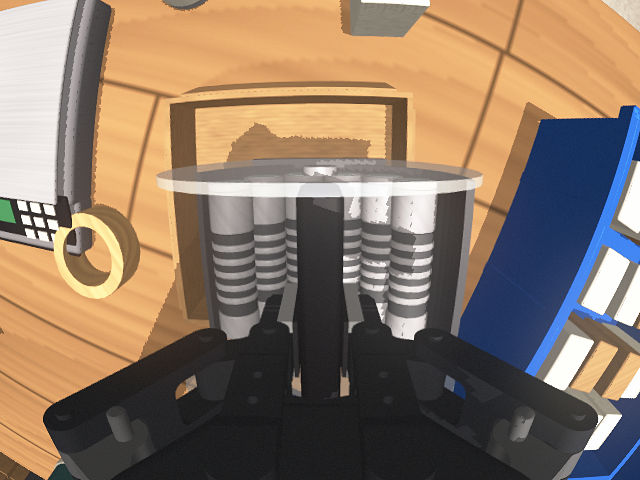

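```bash
python3 -c "
from h import *
c=pickle.load(open('w9.pkl','rb'))
a=unp(c,168,98,.08);b=unp(c,413,95,.08);print(a,b,np.linalg.norm(a-b))
l=np.array([-.322,.947,0]);u=np.array([.947,.322,0])
m=(a+b)/2-.115*u; print('carton centre',m, 'dish mid offset l,u',(np.array([.5568,-.23,.08])-m)@l,(np.array([.5568,-.23,.08])-m)@u)
"
```

```text
[ 0.6194 -0.055   0.08  ] [ 0.6906 -0.27    0.08  ] 0.22649771424246343
carton centre [ 0.5461 -0.1995  0.08  ] dish mid offset l,u -0.032325128057534055 0.00031145182309972425
```

Alignment is confirmed (offset −32 mm along the lip axis, 0 across it). Lowering into the carton's opening.

Call:
arm_command(series=[0.001,0.001,0.006,0,0,0,0.002,0.002,0.016,0,0,0,0.0034,0.0023,0.03,0,0,0,0.0034,0.0023,0.045,0,0,0,0.0034,0.0023,0.06,0,0,0])

```text
time: 12.0
tcp_pos: [0.556, -0.2306, 0.1735]
eef_rot: [179.9, 0.1, -71.2]
wrist_force: [-0.0, -1.1, -8.6]
finger_gap: 0.0149
```

Call:
arm_command(series=[0,0,0.013,0,0,0,0,0,0.025,0,0,0,0,0,0.035,0,0,0,0,0,0.041,0,0,0,0,0,0.044,0,0,0])

```text
time: 12.5
tcp_pos: [0.5565, -0.2305, 0.1308]
eef_rot: [180.0, 0.0, -71.2]
wrist_force: [-0.4, 0.2, -7.9]
finger_gap: 0.0148
```

Call:
arm_command(series=[0,0,0,0,0,0,0,0,0,0,0,0,0,0,0,0,0,0])

```text
time: 12.8
tcp_pos: [0.5571, -0.2308, 0.1322]
eef_rot: [-179.9, -0.1, -71.2]
wrist_force: [0.8, 0.5, -8.7]
finger_gap: 0.0152
```

```bash
python3 -c "
from h import *
go([.5568,-.230,.130],-71.2)
a=grab_frame('side')[60:300,220:440];b=grab_frame('scene')[180:420,170:390]
cv2.imwrite('pics/s10.png',cv2.resize(np.hstack([a,b]),None,fx=1.8,fy=1.8))"
```

```text
t 12.8 tcp [ 0.5571 -0.2308  0.1322] rpy [-179.9474   -0.0517  -71.1668] F [ 0.7909  0.4976 -8.7295] gap 0.0152
q [ 37.3032  28.558  -23.7455 100.5629  13.836   53.6894 -63.2732]
shift [-0.0008  0.      0.0022] rotvec [-0.0009 -0.0009  0.0006]
```

View pics/s10.png

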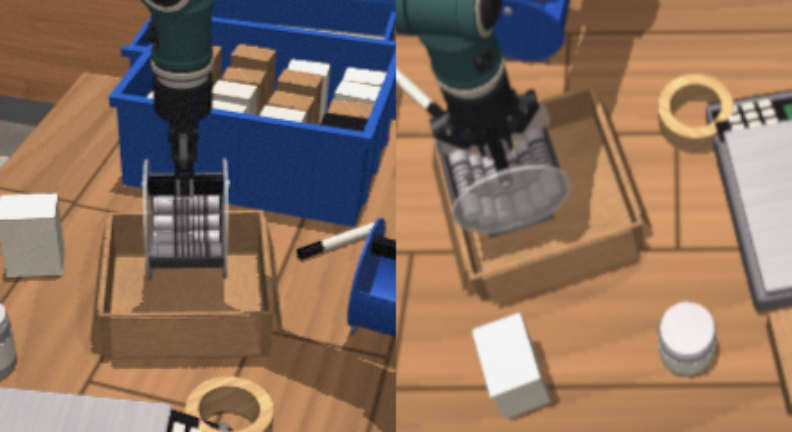

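Call:
arm_command(series=[0,0,0,0,0.02,0,0,0,0,0,0.05,0,0,0,0,0,0.08,0,0,0,0,0,0.11,0,0,0,0,0,0.14,0])

```text
time: 13.4
tcp_pos: [0.5565, -0.2297, 0.1316]
eef_rot: [-180.0, -8.1, -71.1]
wrist_force: [-0.4, -0.9, -8.5]
finger_gap: 0.0149
```

Call:
arm_command(series=[0,0,0,0,0.03,0,0,0,0,0,0.06,0,0,0,0,0,0.08,0,0,0,0,0,0.1,0,0,0,0,0,0.11,0])

```text
time: 13.9
tcp_pos: [0.5566, -0.2299, 0.1315]
eef_rot: [-180.0, -14.4, -71.1]
wrist_force: [0.3, 0.2, -8.6]
finger_gap: 0.0147
```

```bash
cat > st.py <<'E'
from h import *
import sys
o=get_obs(); R=Rt(o["eef_rot"])
print("t",round(o["time"],2),"tcp",o["tcp_pos"],"tilt",np.degrees(np.arccos(-R.apply([0,0,1])[2])),"z",R.apply([0,0,1]),"F",o["wrist_force"],"T",o["wrist_torque"],"q",o["joint_pos"].round(1))
F=[o["wrist_force"][2]]; im=[]
for i in range(int(sys.argv[2])): im.append(grab_frame(["side","scene"][i%2])); F.append(get_obs()["wrist_force"][2])
print("Fz",np.array(F),np.mean(F))
if len(im)>1: cv2.imwrite(f'pics/{sys.argv[1]}.png',cv2.resize(np.hstack([im[0][90:290,235:415],im[1][200:400,180:360]]),None,fx=2.2,fy=2.2,interpolation=cv2.INTER_CUBIC))
E
python3 st.py p1 4
```

```text
t 13.9 tcp [ 0.5566 -0.2299  0.1315] tilt 14.365412067329926 z [ 0.0803 -0.2347 -0.9687] F [ 0.2991  0.2367 -8.6006] T [0.8417 0.3197 0.0374] q [ 26.5  23.7 -17.9 108.9  28.4  44.8 -80.3]
Fz [-8.6006 -7.9305 -8.9481 -9.0066 -8.0551] -8.508176841153405
```

View pics/p1.png

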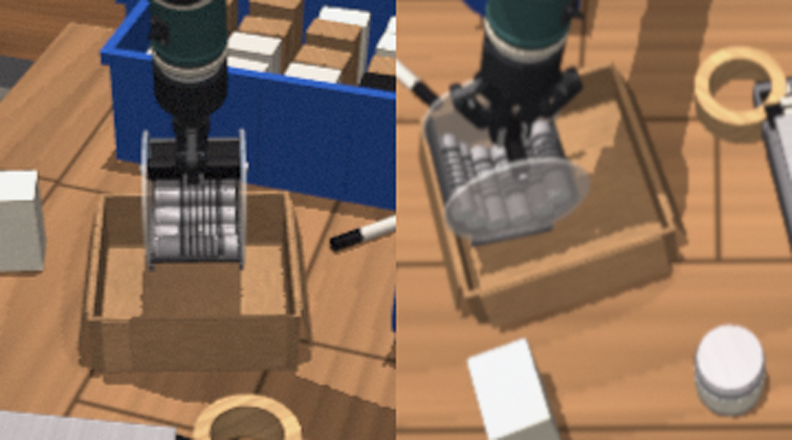

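Call:
arm_command(series=[0,0,0,0,0.01,0,0,0,0,0,0.02,0,0,0,0,0,0.03,0,0,0,0,0,0.035,0,0,0,0,0,0.035,0])

```text
time: 14.6
tcp_pos: [0.5566, -0.2302, 0.1314]
eef_rot: [180.0, -16.3, -71.1]
wrist_force: [-0.4, -0.3, -8.4]
finger_gap: 0.0148
```

```bash
python3 st.py p2 2
```

```text
t 14.6 tcp [ 0.5566 -0.2302  0.1314] tilt 16.32991613984552 z [ 0.0908 -0.2661 -0.9597] F [-0.3542 -0.2523 -8.3805] T [ 1.0122  0.3702 -0.0345] q [ 24.8  23.2 -16.9 109.9  30.9  43.9 -83.3]
Fz [-8.3805 -8.4583 -8.7456] -8.528156024979085
```

Call:
arm_command(series=[0,0,0,0,0.01,0,0,0,0,0,0.02,0,0,0,0,0,0.025,0,0,0,0,0,0.025,0,0,0,0,0,0.025,0])

```text
time: 15.2
tcp_pos: [0.5567, -0.2305, 0.1315]
eef_rot: [-180.0, -17.8, -71.2]
wrist_force: [0.4, -0.0, -9.6]
finger_gap: 0.0148
```

```bash
python3 st.py p3 2
```

```text
t 15.2 tcp [ 0.5567 -0.2305  0.1315] tilt 17.762308565065972 z [ 0.0986 -0.2887 -0.9523] F [ 0.3748 -0.0283 -9.6172] T [1.0128 0.3288 0.0105] q [ 23.5  23.  -16.1 110.7  32.8  43.4 -85.5]
Fz [-9.6172 -8.0874 -8.414 ] -8.706219068883792
```

View pics/p3.png

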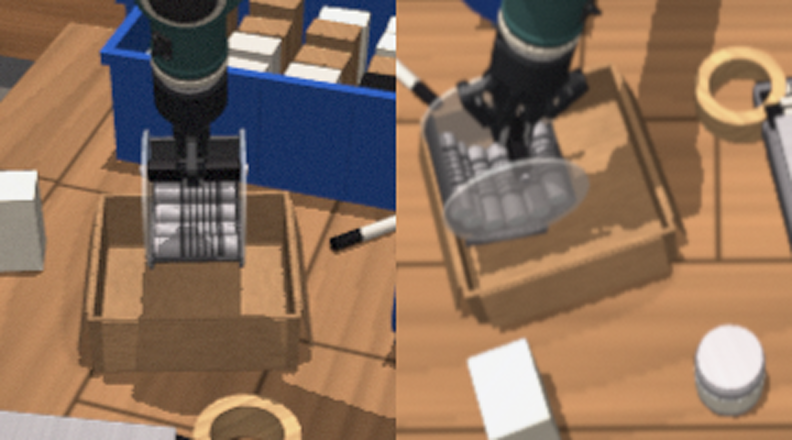

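Call:
arm_command(series=[0,0,0,0,0.008,0,0,0,0,0,0.016,0,0,0,0,0,0.022,0,0,0,0,0,0.022,0,0,0,0,0,0.022,0])

```text
time: 15.8
tcp_pos: [0.5567, -0.2305, 0.1315]
eef_rot: [180.0, -19.0, -71.1]
wrist_force: [-0.1, -0.4, -8.4]
finger_gap: 0.0145
```

```bash
python3 st.py p4 2
```

```text
t 15.8 tcp [ 0.5567 -0.2305  0.1315] tilt 19.02324933443402 z [ 0.1053 -0.3085 -0.9454] F [-0.1249 -0.4218 -8.4333] T [ 1.0963  0.3656 -0.0296] q [ 22.3  22.7 -15.4 111.3  34.6  43.  -87.6]
Fz [-8.4333 -8.4096 -7.9007] -8.247854938878309
```

Call:
arm_command(series=[0,0,0,0,0.008,0,0,0,0,0,0.016,0,0,0,0,0,0.022,0,0,0,0,0,0.022,0,0,0,0,0,0.022,0])

```text
time: 16.4
tcp_pos: [0.5567, -0.2305, 0.1315]
eef_rot: [180.0, -20.3, -71.2]
wrist_force: [-0.0, 0.6, -8.3]
finger_gap: 0.015
```

```bash
python3 st.py p5 2
```

```text
t 16.4 tcp [ 0.5567 -0.2305  0.1315] tilt 20.28414208272989 z [ 0.112  -0.3281 -0.938 ] F [-0.0087  0.6076 -8.3495] T [1.2076 0.3755 0.0244] q [ 21.1  22.5 -14.8 112.   36.4  42.6 -89.8]
Fz [-8.3495 -7.8478 -8.5532] -8.250163368439551
```

View pics/p5.png

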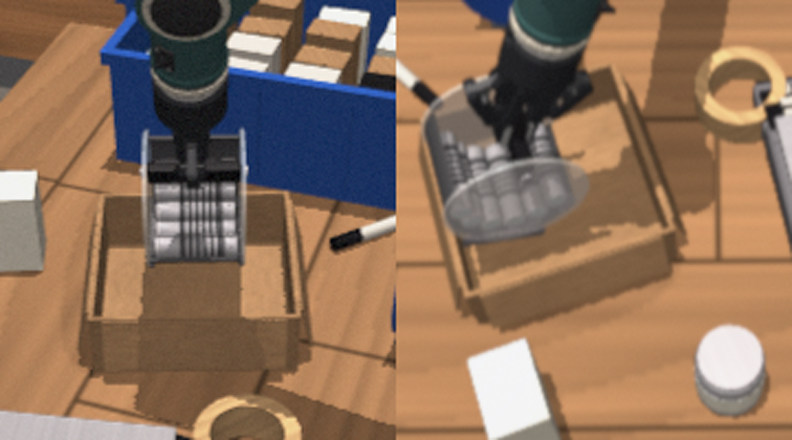

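Call:
arm_command(series=[0,0,0,0,0.008,0,0,0,0,0,0.016,0,0,0,0,0,0.022,0,0,0,0,0,0.022,0,0,0,0,0,0.022,0])

```text
time: 17.0
tcp_pos: [0.5567, -0.2305, 0.1315]
eef_rot: [180.0, -21.5, -71.1]
wrist_force: [0.5, 0.0, -8.3]
finger_gap: 0.0149
```

```bash
python3 st.py p6 2
```

```text
t 17.0 tcp [ 0.5567 -0.2305  0.1315] tilt 21.544858499931024 z [ 0.1186 -0.3475 -0.9301] F [ 0.5216  0.0258 -8.2963] T [1.2713 0.399  0.0292] q [ 19.9  22.4 -14.1 112.6  38.2  42.3 -91.9]
Fz [-8.2963 -8.737  -8.8789] -8.63741675957283
```

Call:
arm_command(series=[0,0,0,0,0.008,0,0,0,0,0,0.016,0,0,0,0,0,0.022,0,0,0,0,0,0.022,0,0,0,0,0,0.022,0])

```text
time: 17.6
tcp_pos: [0.5566, -0.2305, 0.1314]
eef_rot: [180.0, -22.8, -71.1]
wrist_force: [-0.6, 0.4, -8.3]
finger_gap: 0.0148
```

```bash
python3 st.py p7 2
```

```text
t 17.6 tcp [ 0.5566 -0.2305  0.1314] tilt 22.80408133285082 z [ 0.1251 -0.3668 -0.9218] F [-0.6382  0.3951 -8.2884] T [ 1.3493  0.475  -0.0235] q [ 18.6  22.3 -13.4 113.3  40.1  42.  -94.2]
Fz [-8.2884 -9.9371 -9.1939] -9.139813804587998
```

View pics/p7.png

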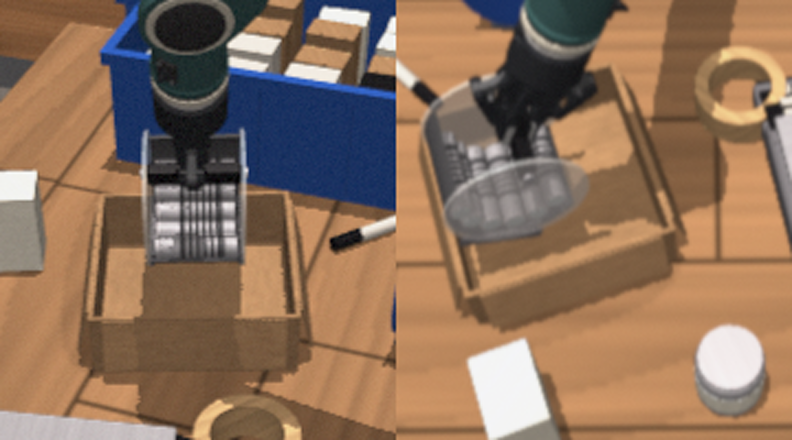

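Call:
arm_command(series=[0,0,0,0,0.008,0,0,0,0,0,0.016,0,0,0,0,0,0.022,0,0,0,0,0,0.022,0,0,0,0,0,0.022,0])

```text
time: 18.2
tcp_pos: [0.5567, -0.2305, 0.1315]
eef_rot: [180.0, -24.1, -71.1]
wrist_force: [-0.1, -0.4, -8.7]
finger_gap: 0.0147
```

```bash
python3 st.py p8 2
```

```text
t 18.2 tcp [ 0.5567 -0.2305  0.1315] tilt 24.066324814102714 z [ 0.1317 -0.3859 -0.9131] F [-0.1021 -0.4414 -8.7078] T [ 1.4153  0.4886 -0.0058] q [ 17.4  22.1 -12.7 113.9  42.   41.8 -96.5]
Fz [-8.7078 -7.9887 -8.6855] -8.460669216259591
```

View pics/p8.png

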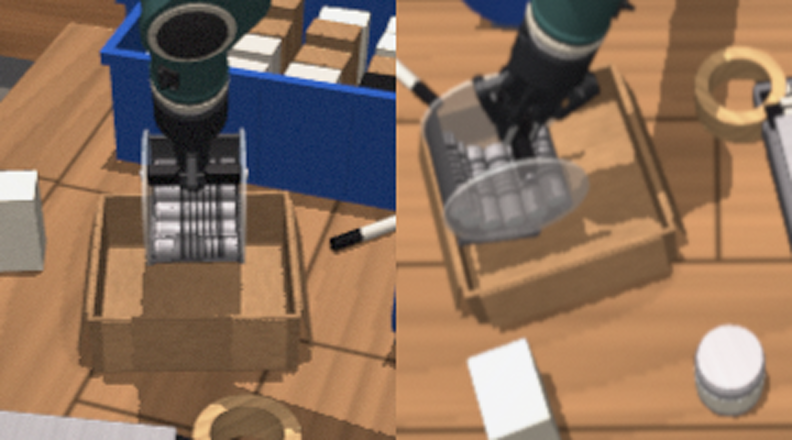

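Call:
arm_command(series=[0,0,0,0,0.008,0,0,0,0,0,0.016,0,0,0,0,0,0.02,0,0,0,0,0,0.02,0,0,0,0,0,0.02,0])

```text
time: 18.8
tcp_pos: [0.5566, -0.2305, 0.1314]
eef_rot: [180.0, -25.2, -71.1]
wrist_force: [-0.2, 0.2, -9.2]
finger_gap: 0.0148
```

```bash
python3 st.py p9 2
```

```text
t 18.8 tcp [ 0.5566 -0.2305  0.1314] tilt 25.209059478725948 z [ 0.1376 -0.4031 -0.9048] F [-0.2295  0.162  -9.2288] T [ 1.4689  0.48   -0.0301] q [ 16.3  22.1 -12.1 114.4  43.8  41.7 -98.6]
Fz [-9.2288 -7.4427 -9.2254] -8.632294124799486
```

View pics/p9.png

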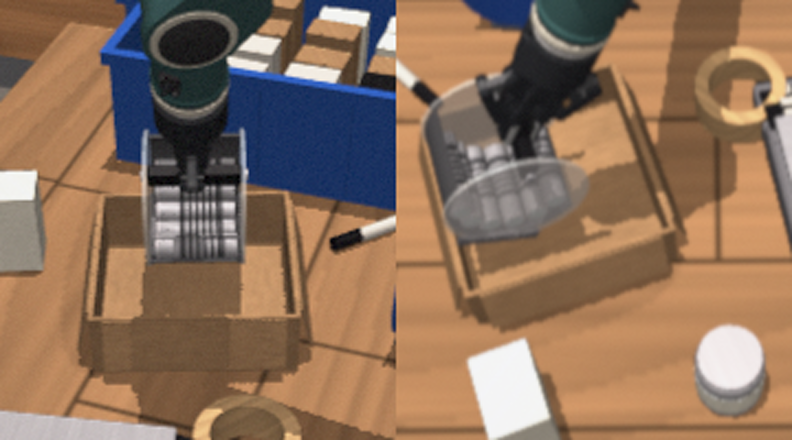

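Call:
arm_command(series=[0,0,0,0,0.008,0,0,0,0,0,0.016,0,0,0,0,0,0.02,0,0,0,0,0,0.02,0,0,0,0,0,0.02,0])

```text
time: 19.4
tcp_pos: [0.5566, -0.2304, 0.1314]
eef_rot: [180.0, -26.3, -71.1]
wrist_force: [-0.6, 1.1, -9.1]
finger_gap: 0.0152
```

```bash
python3 st.py p10 2
```

```text
t 19.4 tcp [ 0.5566 -0.2304  0.1314] tilt 26.34200705698584 z [ 0.1433 -0.42   -0.8962] F [-0.6388  1.1359 -9.0745] T [1.7965 0.6848 0.0245] q [  15.2   22.   -11.6  115.    45.5   41.6 -100.7]
Fz [-9.0745 -8.3351 -9.2986] -8.90272694416497
```

View pics/p10.png

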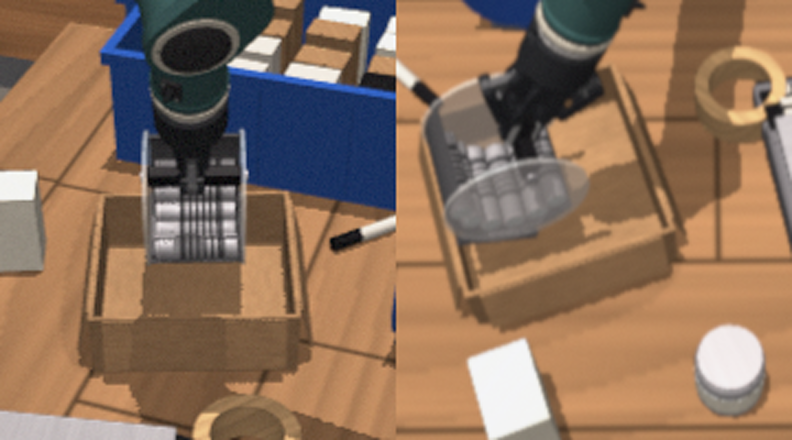

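```bash
python3 st.py p11 2
```

```text
t 19.5 tcp [ 0.5566 -0.2304  0.1314] tilt 26.339712528649653 z [ 0.1433 -0.4199 -0.8962] F [-0.2838  0.5772 -9.2986] T [ 1.878   0.6594 -0.066 ] q [  15.2   22.   -11.6  115.    45.5   41.6 -100.7]
Fz [-9.2986 -9.1488 -9.5011] -9.316167595690503
```

View pics/p11.png

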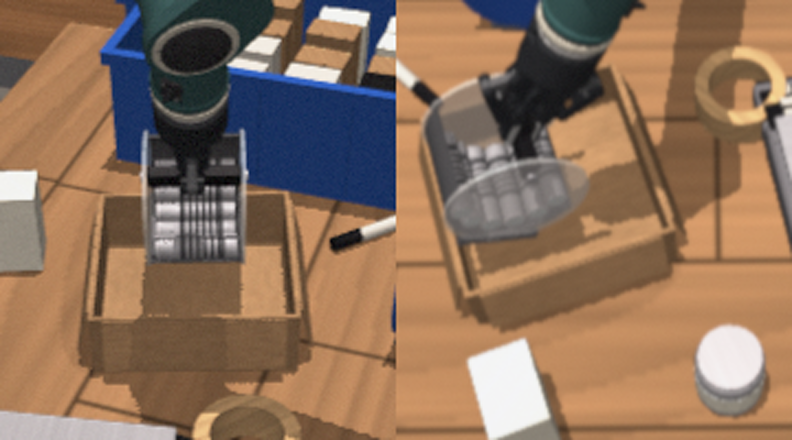

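Call:
arm_command(series=[0,0,0,0,0,0,0,0,0,0,0,0,0,0,0,0,0,0,0,0,0,0,0,0,0,0,0,0,0,0])

```text
time: 20.1
tcp_pos: [0.5566, -0.2305, 0.1314]
eef_rot: [-180.0, -26.4, -71.2]
wrist_force: [-1.0, 1.1, -8.4]
finger_gap: 0.015
```

```bash
python3 st.py p12 2
```

```text
t 20.1 tcp [ 0.5566 -0.2305  0.1314] tilt 26.350403736789882 z [ 0.1433 -0.4201 -0.8961] F [-0.9966  1.0617 -8.4153] T [ 1.9892  0.7405 -0.0238] q [  15.2   22.   -11.6  115.    45.5   41.6 -100.7]
Fz [-8.4153 -8.8627 -8.2781] -8.518711242795613
```

View pics/p12.png

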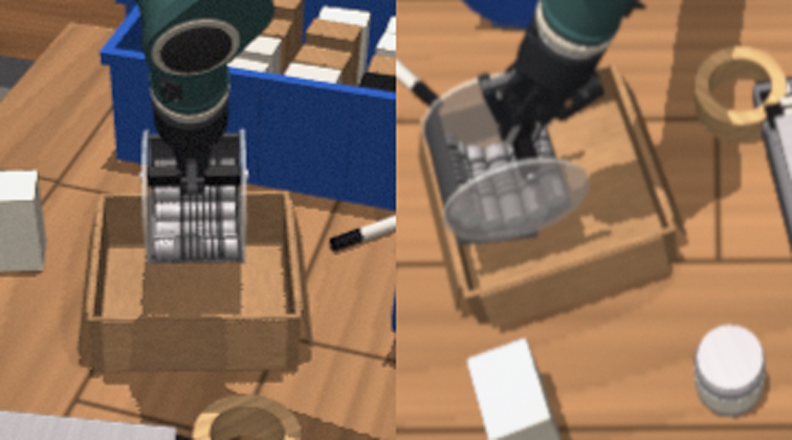

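The torque and the horizontal force rose without a weight loss. By geometry the rear runner corner (radius 92 mm) now sits at rim height against the carton's back wall. I'll ease the dish 15 mm towards the lip side, keeping the tilt.

Call:
arm_command(series=[-0.0013,0,-0.0007,0,0,0,-0.004,0,-0.002,0,0,0,-0.0075,0,-0.0037,0,0,0,-0.011,0,-0.0055,0,0,0,-0.0134,0,-0.0067,0,0,0])

```text
time: 20.7
tcp_pos: [0.5518, -0.2158, 0.1316]
eef_rot: [-180.0, -26.4, -71.1]
wrist_force: [0.2, 0.3, -8.6]
finger_gap: 0.0148
```

Call:
arm_command(series=[0,0,0,0,0,0,0,0,0,0,0,0])

```text
time: 20.9
tcp_pos: [0.5518, -0.2165, 0.1316]
eef_rot: [180.0, -26.4, -71.2]
wrist_force: [0.2, 1.0, -8.5]
finger_gap: 0.0151
```

```bash
python3 st.py p13 2; python3 -c "
from h import *
cv2.imwrite('pics/sc13.png',grab_frame('scene'));cv2.imwrite('pics/sd13.png',grab_frame('side'))
for n,f in (('scene','sc13'),('side','sd13')):
    a=cv2.imread(f'pics/{n}0.png');b=cv2.imread(f'pics/{f}.png'); sl=np.s_[220:350,180:320] if n=='scene' else np.s_[165:270,260:385]
    cv2.imwrite(f'pics/cmp_{n}.png',cv2.resize(np.hstack([a[sl],b[sl]]),None,fx=2.8,fy=2.8))
"
```

```text
t 20.9 tcp [ 0.5518 -0.2165  0.1316] tilt 26.3700955812352 z [ 0.1435 -0.4204 -0.8959] F [ 0.2167  0.9512 -8.4933] T [ 1.4937  0.5616 -0.0428] q [  14.    21.5  -11.9  115.9   45.6   42.1 -102.3]
Fz [-8.4933 -8.3711 -8.5555] -8.473271721559323
```

View pics/cmp_scene.png

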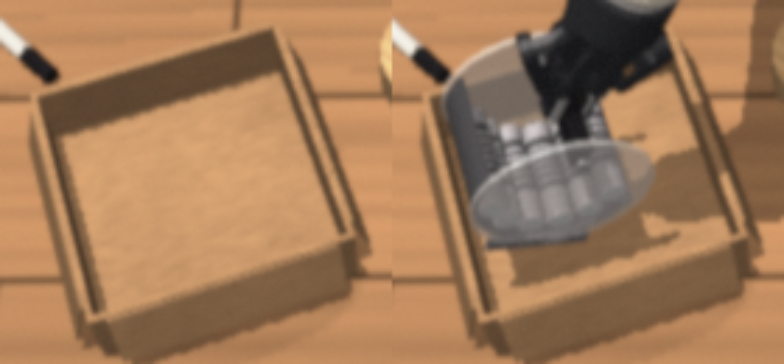

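View pics/cmp_side.png

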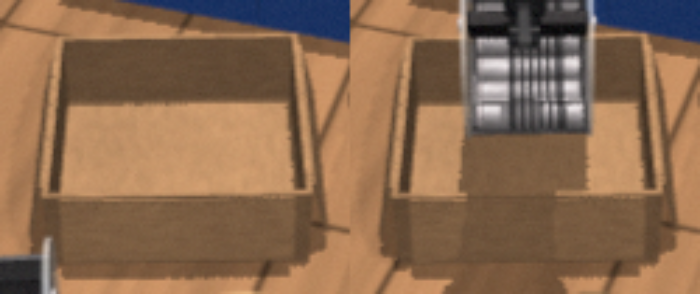

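Carton unmoved and torque back on trend, so contact has ended. Continuing the tilt.

Call:
arm_command(series=[0,0,0,0,0.006,0,0,0,0,0,0.012,0,0,0,0,0,0.016,0,0,0,0,0,0.016,0,0,0,0,0,0.016,0])

```text
time: 21.6
tcp_pos: [0.5518, -0.2163, 0.1315]
eef_rot: [180.0, -27.3, -71.2]
wrist_force: [-0.1, -0.5, -8.3]
finger_gap: 0.0147
```

```bash
python3 st.py p14 2
```

```text
t 21.6 tcp [ 0.5518 -0.2163  0.1315] tilt 27.27364910075873 z [ 0.148  -0.4337 -0.8888] F [-0.0733 -0.4578 -8.2536] T [ 1.5763  0.5002 -0.0129] q [  13.1   21.5  -11.5  116.3   47.1   42.1 -104. ]
Fz [-8.2536 -9.0079 -8.3437] -8.53509613970776
```

Call:
arm_command(series=[0,0,0,0,0.006,0,0,0,0,0,0.012,0,0,0,0,0,0.016,0,0,0,0,0,0.016,0,0,0,0,0,0.016,0])

```text
time: 22.2
tcp_pos: [0.5518, -0.2163, 0.1315]
eef_rot: [180.0, -28.2, -71.2]
wrist_force: [0.5, 0.7, -9.0]
finger_gap: 0.015
```

```bash
python3 st.py p15 2
```

```text
t 22.2 tcp [ 0.5518 -0.2163  0.1315] tilt 28.188323211541654 z [ 0.1525 -0.4471 -0.8814] F [ 0.4524  0.6797 -8.9735] T [ 1.6116  0.4915 -0.05  ] q [  12.3   21.5  -11.1  116.7   48.5   42.2 -105.8]
Fz [-8.9735 -8.5083 -8.4623] -8.64802241171724
```

View pics/p15.png

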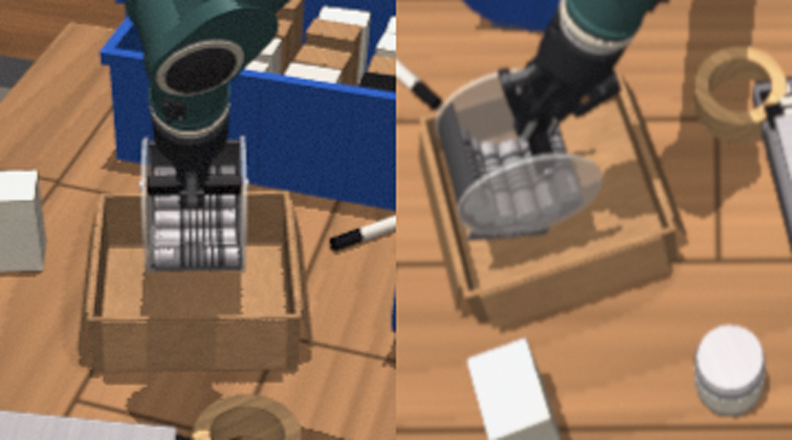

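Call:
arm_command(series=[0,0,0,0,0.006,0,0,0,0,0,0.012,0,0,0,0,0,0.016,0,0,0,0,0,0.016,0,0,0,0,0,0.016,0])

```text
time: 22.8
tcp_pos: [0.5518, -0.2163, 0.1315]
eef_rot: [180.0, -29.1, -71.2]
wrist_force: [-0.2, -0.5, -9.1]
finger_gap: 0.0152
```

```bash
python3 st.py p16 2
```

```text
t 22.8 tcp [ 0.5518 -0.2163  0.1315] tilt 29.106753493946645 z [ 0.1571 -0.4604 -0.8737] F [-0.153  -0.486  -9.0729] T [ 1.6362  0.5249 -0.0195] q [  11.4   21.6  -10.7  117.1   49.9   42.3 -107.5]
Fz [-9.0729 -8.8001 -8.5923] -8.821776015830755
```

View pics/p16.png

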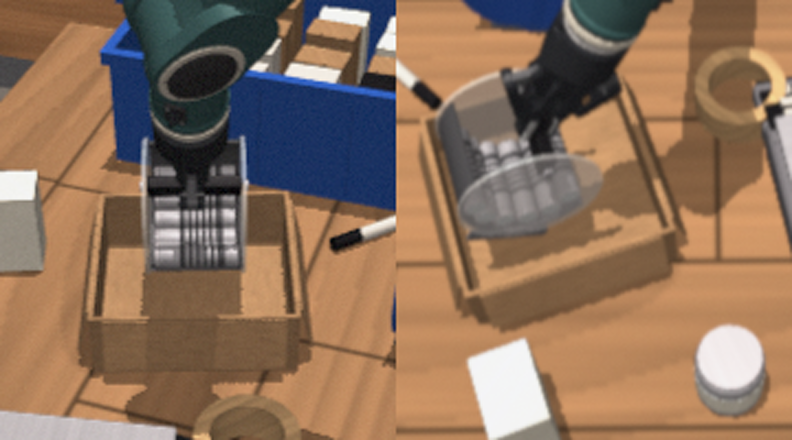

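Call:
arm_command(series=[0,0,0,0,0.006,0,0,0,0,0,0.012,0,0,0,0,0,0.016,0,0,0,0,0,0.016,0,0,0,0,0,0.016,0])

```text
time: 23.4
tcp_pos: [0.5518, -0.2164, 0.1315]
eef_rot: [180.0, -30.0, -71.2]
wrist_force: [0.1, -1.0, -9.6]
finger_gap: 0.0148
```

```bash
python3 st.py p17 2
```

```text
t 23.4 tcp [ 0.5518 -0.2164  0.1315] tilt 30.025423877038527 z [ 0.1615 -0.4736 -0.8658] F [ 0.1084 -1.0075 -9.6234] T [1.6068 0.5297 0.0387] q [  10.6   21.6  -10.3  117.5   51.3   42.4 -109.2]
Fz [-9.6234 -8.4553 -8.5368] -8.871842239457635
```

View pics/p17.png

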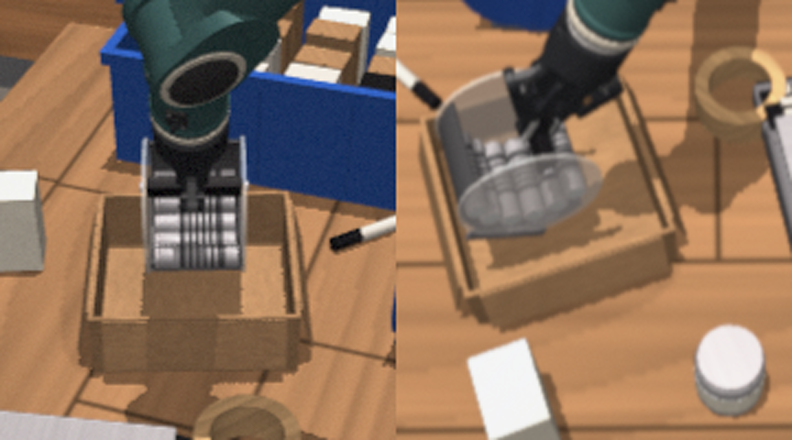

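```bash
python3 -c "
from h import *
b=grab_frame('wrist');cv2.imwrite('pics/w17.png',b)
a=cv2.imread('pics/w9.png')
cv2.imwrite('pics/cmpw.png',cv2.resize(np.hstack([a[140:400,130:510],b[140:400,130:510]]),None,fx=1.05,fy=1.05))
s=grab_frame('scene')[195:335,185:335]; cv2.imwrite('pics/sc17.png',cv2.resize(s,None,fx=4,fy=4,interpolation=cv2.INTER_CUBIC))"
```

```text
(no output)
```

View pics/cmpw.png

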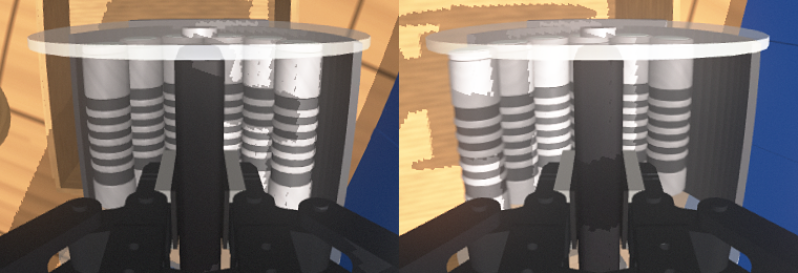

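View pics/sc17.png

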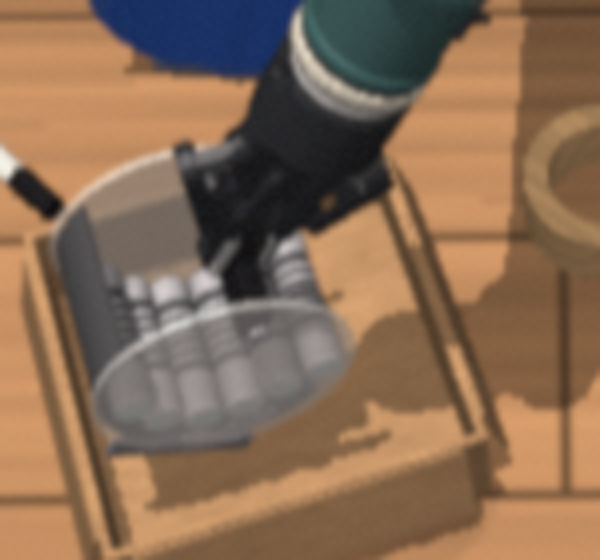

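The wrist view shows the dish still true in the grip, six torches shifted towards the lip (left) with the first at the edge. Continuing.

Call:
arm_command(series=[0,0,0,0,0.006,0,0,0,0,0,0.012,0,0,0,0,0,0.016,0,0,0,0,0,0.016,0,0,0,0,0,0.016,0])

```text
time: 24.1
tcp_pos: [0.552, -0.2164, 0.1317]
eef_rot: [-180.0, -31.0, -71.2]
wrist_force: [0.2, -0.2, -6.7]
finger_gap: 0.0151
```

```bash
sed -i 's/\["side","scene"\]\[i%2\]/["wrist","scene"][i%2]/; s/im\[0\]\[90:290,235:415\]/im[0][140:340,170:490]/' st.py; python3 st.py p18 2
```

```text
t 24.1 tcp [ 0.552  -0.2164  0.1317] tilt 30.955733146301025 z [ 0.1663 -0.4867 -0.8576] F [ 0.1916 -0.2024 -6.7418] T [1.3674 0.4835 0.0015] q [   9.7   21.7   -9.9  117.8   52.7   42.6 -110.9]
Fz [-6.7418 -7.1716 -6.3287] -6.747377133578939
```

View pics/p18.png

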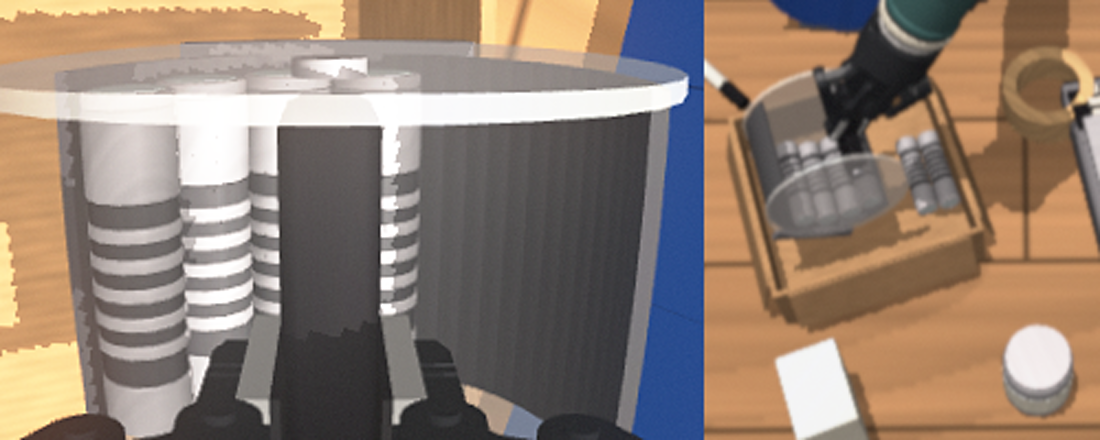

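Two went together: Fz went from −8.6 to −6.75, and two torches lie in the carton at scene crop (925,175). Four are left, so I need exactly one more. I'll hold and let things settle before going on.

Call:
arm_command(series=[0,0,0,0,0,0,0,0,0,0,0,0,0,0,0,0,0,0])

```text
time: 24.5
tcp_pos: [0.5518, -0.2165, 0.1316]
eef_rot: [-180.0, -30.9, -71.2]
wrist_force: [-0.3, 0.3, -6.0]
finger_gap: 0.0147
```

```bash
python3 st.py p19 2
```

```text
t 24.5 tcp [ 0.5518 -0.2165  0.1316] tilt 30.944745574235533 z [ 0.166  -0.4867 -0.8577] F [-0.3452  0.2773 -6.0134] T [ 1.4272  0.4806 -0.0312] q [   9.7   21.7   -9.9  117.8   52.7   42.6 -110.9]
Fz [-6.0134 -6.6813 -6.5968] -6.430508968497744
```

View pics/p19.png

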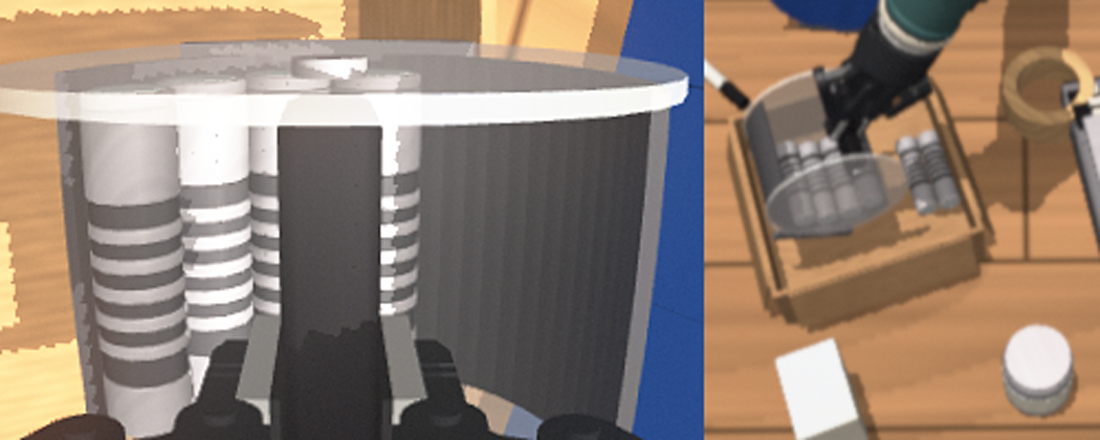

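Call:
arm_command(series=[0,0,0,0,0.004,0,0,0,0,0,0.01,0,0,0,0,0,0.016,0,0,0,0,0,0.02,0,0,0,0,0,0.022,0])

```text
time: 25.1
tcp_pos: [0.5518, -0.2162, 0.1314]
eef_rot: [180.0, -32.2, -71.1]
wrist_force: [0.5, -0.8, -6.8]
finger_gap: 0.0148
```

```bash
python3 st.py p20 2
```

```text
t 25.1 tcp [ 0.5518 -0.2162  0.1314] tilt 32.208195047875115 z [ 0.1721 -0.5044 -0.8461] F [ 0.5312 -0.7813 -6.7737] T [ 1.4642  0.4931 -0.0122] q [   8.6   21.8   -9.4  118.4   54.7   42.9 -113.3]
Fz [-6.7737 -6.9004 -7.4   ] -7.0247061231678245
```

View pics/p20.png

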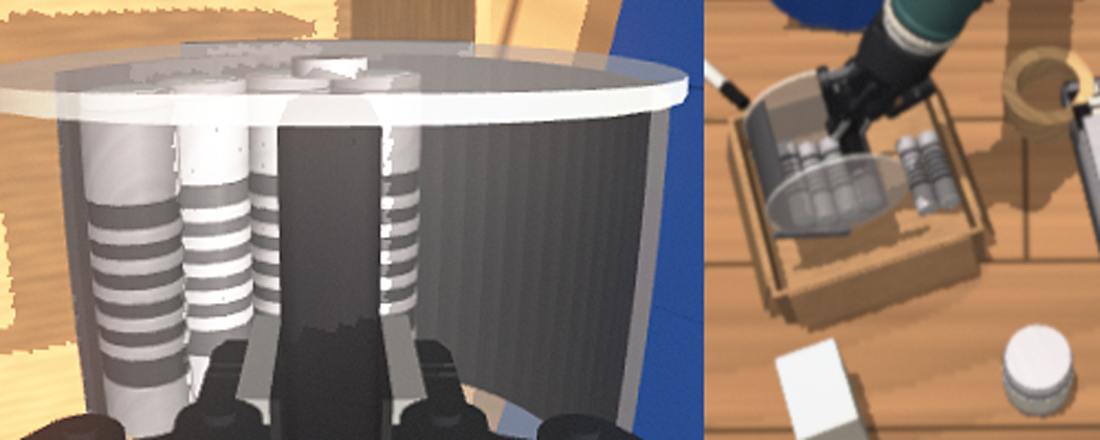

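Call:
arm_command(series=[0,0,0,0,0.004,0,0,0,0,0,0.009,0,0,0,0,0,0.014,0,0,0,0,0,0.017,0,0,0,0,0,0.018,0])

```text
time: 25.7
tcp_pos: [0.5518, -0.2163, 0.1314]
eef_rot: [180.0, -33.2, -71.1]
wrist_force: [-0.6, -0.2, -6.4]
finger_gap: 0.0151
```

```bash
python3 st.py p21 2
```

```text
t 25.7 tcp [ 0.5518 -0.2163  0.1314] tilt 33.23604922607326 z [ 0.1769 -0.5187 -0.8364] F [-0.5558 -0.1638 -6.4006] T [1.5933 0.552  0.1003] q [   7.7   21.9   -9.   118.8   56.2   43.2 -115.2]
Fz [-6.4006 -6.9822 -6.5807] -6.654481145894167
```

View pics/p21.png

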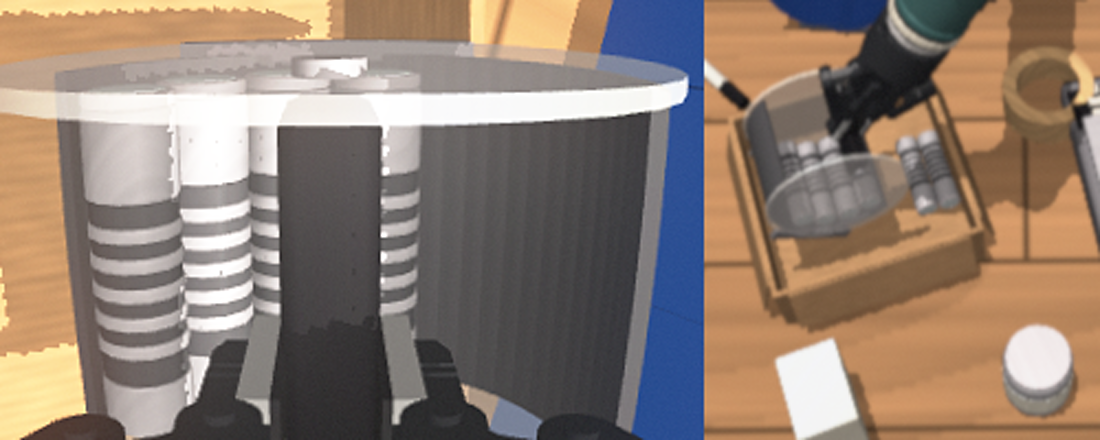

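Call:
arm_command(series=[0,0,0,0,0.004,0,0,0,0,0,0.009,0,0,0,0,0,0.014,0,0,0,0,0,0.017,0,0,0,0,0,0.018,0])

```text
time: 26.3
tcp_pos: [0.5518, -0.2163, 0.1314]
eef_rot: [180.0, -34.3, -71.1]
wrist_force: [-0.2, -0.5, -7.9]
finger_gap: 0.015
```

```bash
python3 st.py p22 2
```

```text
t 26.3 tcp [ 0.5518 -0.2163  0.1314] tilt 34.26666597637668 z [ 0.1818 -0.5329 -0.8264] F [-0.2134 -0.5131 -7.8985] T [ 1.5393  0.4671 -0.0153] q [   6.8   22.1   -8.6  119.2   57.8   43.5 -117.2]
Fz [-7.8985 -6.9554 -6.6587] -7.170859861468638
```

View pics/p22.png

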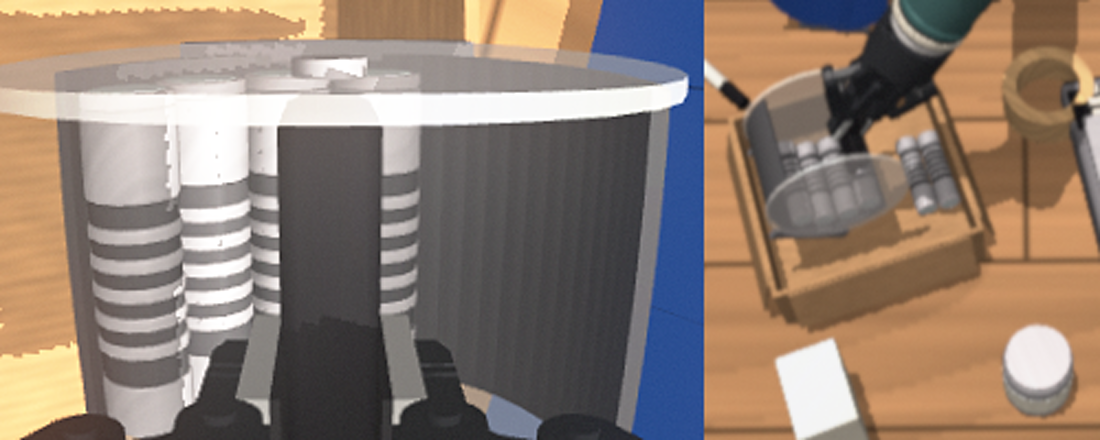

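The remaining four are held by friction, so the next one could break loose quickly. I'll step about 0.4° at a time with a motion check each step, and be ready to tilt back at once.

```bash
cat > tk.py <<'E'
from h import *
import os
o=get_obs(); b=grab_frame("wrist"); g=cv2.GaussianBlur(cv2.cvtColor(b,cv2.COLOR_BGR2GRAY),(5,5),0)[185:290,190:380]
o2=get_obs(); d=None
if os.path.exists('pics/last.png'):
    l=cv2.imread('pics/last.png',0); d=cv2.absdiff(g,l).mean(); sh=cv2.phaseCorrelate(g[:, :110].astype(np.float32),l[:, :110].astype(np.float32))
    print("diff",round(d,2),"shift",sh)
cv2.imwrite('pics/last.png',g); cv2.imwrite('pics/lastc.png',cv2.resize(b[140:340,170:490],None,fx=2,fy=2))
R=Rt(o["eef_rot"]); print(round(o["time"],2),"tilt",round(np.degrees(np.arccos(-R.apply([0,0,1])[2])),2),"Fz",o["wrist_force"][2].round(2),o2["wrist_force"][2].round(2),"T",np.linalg.norm(o["wrist_torque"]).round(3),np.linalg.norm(o2["wrist_torque"]).round(3))
E
python3 tk.py
```

```text
26.4 tilt 34.26 Fz -6.66 -6.01 T 1.628 1.619
```

Call:
arm_command(series=[0,0,0,0,0.004,0,0,0,0,0,0.008,0])

```text
time: 26.65
tcp_pos: [0.5518, -0.2165, 0.1316]
eef_rot: [-180.0, -34.7, -71.2]
wrist_force: [0.2, -0.7, -5.6]
finger_gap: 0.0149
```

```bash
python3 tk.py
```

```text
diff 0.82 shift ((0.07052450184433923, -0.020549082299353927), 0.9823098337576713)
26.65 tilt 34.74 Fz -5.62 -6.94 T 1.669 1.666
```

Call:
arm_command(series=[0,0,0,0,0.004,0,0,0,0,0,0.008,0])

```text
time: 26.9
tcp_pos: [0.5518, -0.2164, 0.1315]
eef_rot: [-180.0, -35.2, -71.2]
wrist_force: [-0.0, -0.5, -7.1]
finger_gap: 0.0149
```

```bash
python3 tk.py
```

```text
diff 1.75 shift ((0.20665993286712592, -0.06664125008990851), 0.9571295361459992)
26.9 tilt 35.2 Fz -7.11 -6.27 T 1.623 1.667
```

Call:
arm_command(series=[0,0,0,0,0.004,0,0,0,0,0,0.008,0])

```text
time: 27.15
tcp_pos: [0.5518, -0.2164, 0.1315]
eef_rot: [-180.0, -35.7, -71.2]
wrist_force: [0.3, 0.1, -6.5]
finger_gap: 0.0147
```

```bash
python3 tk.py
```

```text
diff 0.84 shift ((0.05085400456392364, -0.020002773944440833), 0.9647304735801838)
27.15 tilt 35.66 Fz -6.55 -7.04 T 1.642 1.753
```

Call:
arm_command(series=[0,0,0,0,0.004,0,0,0,0,0,0.008,0])

```text
time: 27.4
tcp_pos: [0.5518, -0.2165, 0.1315]
eef_rot: [-180.0, -36.1, -71.2]
wrist_force: [-0.5, -0.2, -6.6]
finger_gap: 0.0147
```

```bash
python3 tk.py
```

```text
diff 0.92 shift ((0.056381763616265346, -0.033911225717133675), 0.9850438057640453)
27.4 tilt 36.12 Fz -6.58 -6.17 T 1.749 1.78
```

View pics/lastc.png

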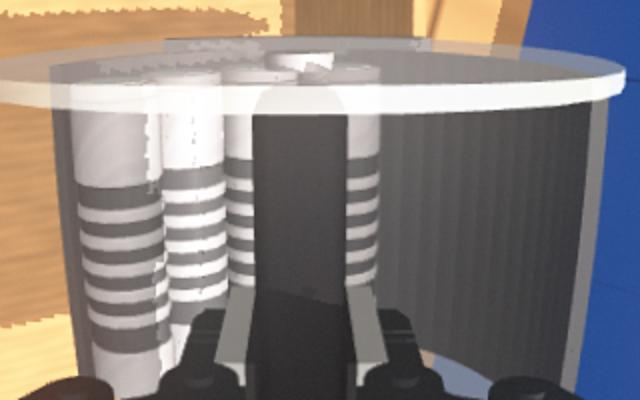

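Call:
arm_command(series=[0,0,0,0,0.005,0,0,0,0,0,0.01,0])

```text
time: 27.65
tcp_pos: [0.5518, -0.2164, 0.1315]
eef_rot: [-180.0, -36.7, -71.2]
wrist_force: [-0.0, 0.2, -6.0]
finger_gap: 0.0151
```

```bash
python3 tk.py
```

```text
diff 1.59 shift ((0.16430265631133523, -0.06262103717507728), 0.9474659765944069)
27.65 tilt 36.69 Fz -6.02 -6.61 T 1.782 1.757
```

Call:
arm_command(series=[0,0,0,0,0.004,0,0,0,0,0,0.008,0])

```text
time: 27.9
tcp_pos: [0.5518, -0.2164, 0.1315]
eef_rot: [-180.0, -37.1, -71.2]
wrist_force: [0.2, -0.4, -6.7]
finger_gap: 0.0148
```

```bash
python3 tk.py
```

```text
diff 3.35 shift ((0.29465364638402747, -0.1196583825765174), 0.9304383480254514)
27.9 tilt 37.15 Fz -6.74 -6.28 T 1.795 1.775
```

Call:
arm_command(series=[0,0,0,0,0.004,0,0,0,0,0,0.008,0])

```text
time: 28.15
tcp_pos: [0.5518, -0.2165, 0.1316]
eef_rot: [-180.0, -37.6, -71.2]
wrist_force: [0.4, 0.1, -5.9]
finger_gap: 0.0146
```

```bash
python3 tk.py
```

```text
diff 0.75 shift ((0.033376149924443155, -0.010020090897064904), 0.9712746233851821)
28.15 tilt 37.61 Fz -5.94 -7.42 T 1.784 1.766
```

Call:
arm_command(series=[0,0,0,0,0.004,0,0,0,0,0,0.007,0])

```text
time: 28.4
tcp_pos: [0.5518, -0.2164, 0.1315]
eef_rot: [-180.0, -38.0, -71.2]
wrist_force: [0.5, 0.1, -6.8]
finger_gap: 0.0146
```

```bash
python3 tk.py
```

```text
diff 0.69 shift ((0.05551254389583704, 0.01418222234521238), 0.976998410291142)
28.4 tilt 38.0 Fz -6.84 -7.48 T 1.753 1.761
```

View pics/lastc.png

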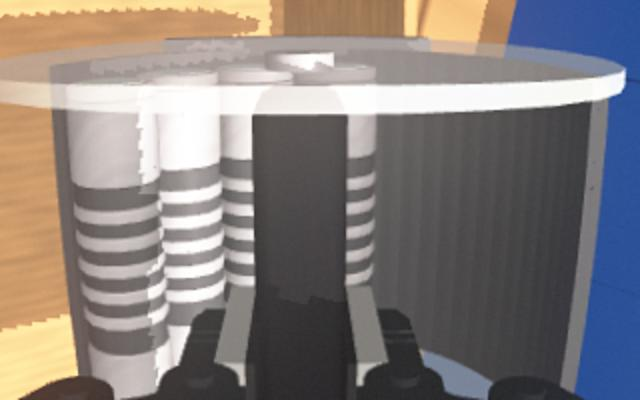

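Call:
arm_command(series=[0,0,0,0,0.004,0,0,0,0,0,0.007,0])

```text
time: 28.65
tcp_pos: [0.5518, -0.2164, 0.1315]
eef_rot: [-180.0, -38.4, -71.2]
wrist_force: [0.5, -0.5, -6.9]
finger_gap: 0.015
```

```bash
python3 tk.py
```

```text
diff 0.81 shift ((0.034773517741101045, -0.0237047010194118), 0.9719247881277108)
28.65 tilt 38.41 Fz -6.95 -6.24 T 1.861 1.845
```

Call:
arm_command(series=[0,0,0,0,0.004,0,0,0,0,0,0.007,0])

```text
time: 28.9
tcp_pos: [0.5518, -0.2164, 0.1315]
eef_rot: [-180.0, -38.8, -71.2]
wrist_force: [0.3, 0.1, -6.6]
finger_gap: 0.0147
```

```bash
python3 tk.py
```

```text
diff 1.09 shift ((0.13091388322185793, -0.023102337671176087), 0.9769649560252825)
28.9 tilt 38.81 Fz -6.58 -6.69 T 1.805 1.837
```

Call:
arm_command(series=[0,0,0,0,0.004,0,0,0,0,0,0.007,0])

```text
time: 29.15
tcp_pos: [0.5518, -0.2164, 0.1315]
eef_rot: [180.0, -39.2, -71.2]
wrist_force: [-0.7, -0.3, -5.9]
finger_gap: 0.0151
```

```bash
python3 tk.py
```

```text
diff 1.99 shift ((0.2061043243514007, -0.10185047076523546), 0.9642233479170151)
29.15 tilt 39.21 Fz -5.87 -6.55 T 1.786 1.837
```

View pics/lastc.png

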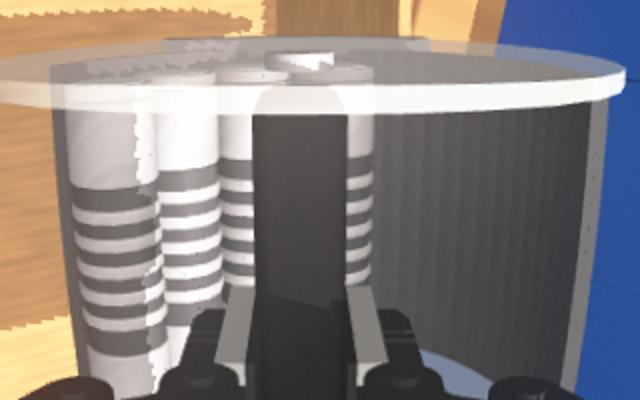

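Call:
arm_command(series=[0,0,0,0,0.004,0,0,0,0,0,0.007,0])

```text
time: 29.4
tcp_pos: [0.5518, -0.2164, 0.1315]
eef_rot: [-180.0, -39.6, -71.2]
wrist_force: [0.2, 0.8, -6.1]
finger_gap: 0.0147
```

```bash
python3 tk.py
```

```text
diff 1.94 shift ((0.18811720323694203, -0.0763671480158834), 0.9620751643254433)
29.4 tilt 39.61 Fz -6.1 -6.51 T 1.851 1.888
```

Call:
arm_command(series=[0,0,0,0,0.004,0,0,0,0,0,0.007,0])

```text
time: 29.65
tcp_pos: [0.5518, -0.2164, 0.1315]
eef_rot: [-180.0, -40.0, -71.2]
wrist_force: [0.5, 0.3, -6.2]
finger_gap: 0.0146
```

```bash
python3 tk.py
```

```text
diff 3.26 shift ((0.37055476743841353, -0.11049503067646071), 0.9166048843183635)
29.65 tilt 40.01 Fz -6.17 -6.47 T 1.925 1.869
```

Call:
arm_command(series=[0,0,0,0,0.004,0,0,0,0,0,0.007,0])

```text
time: 29.9
tcp_pos: [0.5518, -0.2164, 0.1315]
eef_rot: [-180.0, -40.4, -71.2]
wrist_force: [-0.0, -0.5, -6.9]
finger_gap: 0.0152
```

```bash
python3 tk.py
```

```text
diff 0.58 shift ((0.08383409289653798, -0.010918488619566347), 0.9861913237306806)
29.9 tilt 40.41 Fz -6.89 -6.14 T 1.883 1.87
```

View pics/lastc.png

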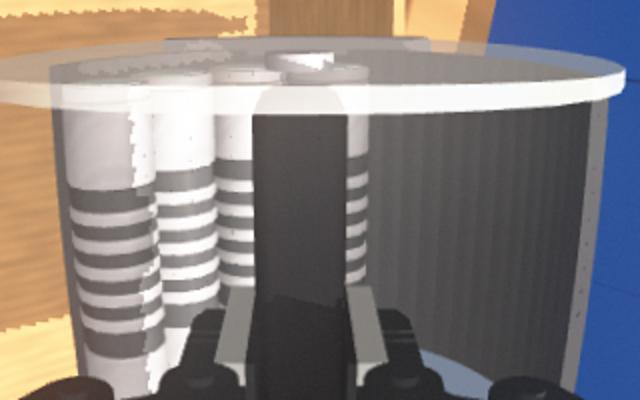

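Call:
arm_command(series=[0,0,0,0,0.005,0,0,0,0,0,0.01,0,0,0,0,0,0.013,0])

```text
time: 30.25
tcp_pos: [0.5518, -0.2163, 0.1314]
eef_rot: [180.0, -41.2, -71.1]
wrist_force: [-0.4, 0.2, -6.6]
finger_gap: 0.0149
```

```bash
python3 tk.py
```

```text
diff 1.16 shift ((0.034505231537323766, 0.0167691272100825), 0.9494303185262798)
30.25 tilt 41.15 Fz -6.61 -6.88 T 1.865 1.962
```

Call:
arm_command(series=[0,0,0,0,0.005,0,0,0,0,0,0.01,0,0,0,0,0,0.013,0])

```text
time: 30.6
tcp_pos: [0.5518, -0.2164, 0.1315]
eef_rot: [180.0, -41.9, -71.2]
wrist_force: [-0.9, -0.1, -6.4]
finger_gap: 0.0143
```

```bash
python3 tk.py
```

```text
diff 2.22 shift ((0.24323541622771927, -0.09460310334488753), 0.9455964941301463)
30.6 tilt 41.9 Fz -6.43 -6.6 T 1.956 2.066
```

View pics/lastc.png

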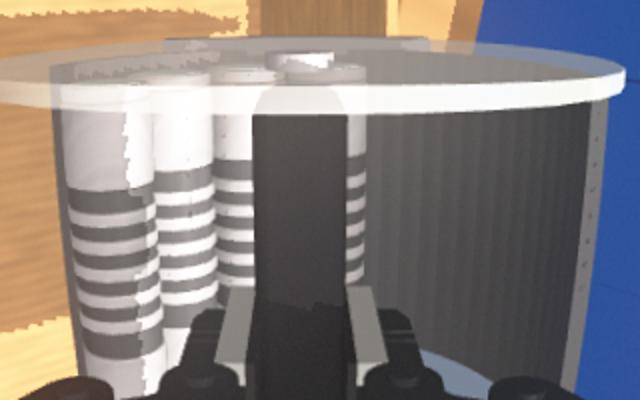

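Call:
arm_command(series=[0,0,0,0,0.005,0,0,0,0,0,0.01,0,0,0,0,0,0.013,0])

```text
time: 30.95
tcp_pos: [0.5518, -0.2164, 0.1315]
eef_rot: [180.0, -42.6, -71.2]
wrist_force: [0.2, -0.6, -6.6]
finger_gap: 0.0147
```

```bash
python3 tk.py
```

```text
diff 10.03 shift ((0.10345476810958587, -0.14936305668376804), 0.6027326165893931)
30.95 tilt 42.64 Fz -6.56 -7.26 T 1.911 2.006
```

Call:
arm_command(series=[0,0,0,0,0.004,0,0,0,0,0,0.008,0])

```text
time: 31.2
tcp_pos: [0.5518, -0.2165, 0.1316]
eef_rot: [-180.0, -43.1, -71.2]
wrist_force: [-0.0, -0.7, -6.1]
finger_gap: 0.0147
```

```bash
python3 tk.py
```

```text
diff 13.07 shift ((0.05687936463661458, 0.019142096894711358), 0.5157142709802698)
31.2 tilt 43.11 Fz -6.14 -6.45 T 1.919 1.856
```

Call:
arm_command(series=[0,0,0,0,0.004,0,0,0,0,0,0.008,0])

```text
time: 31.45
tcp_pos: [0.5519, -0.2165, 0.1317]
eef_rot: [-180.0, -43.6, -71.2]
wrist_force: [-0.0, -0.0, -6.5]
finger_gap: 0.0149
```

```bash
python3 tk.py
```

```text
diff 13.43 shift ((-0.008681051652942529, -0.05705384975644989), 0.5680203802791642)
31.45 tilt 43.58 Fz -6.49 -5.1 T 1.816 1.797
```

View pics/lastc.png

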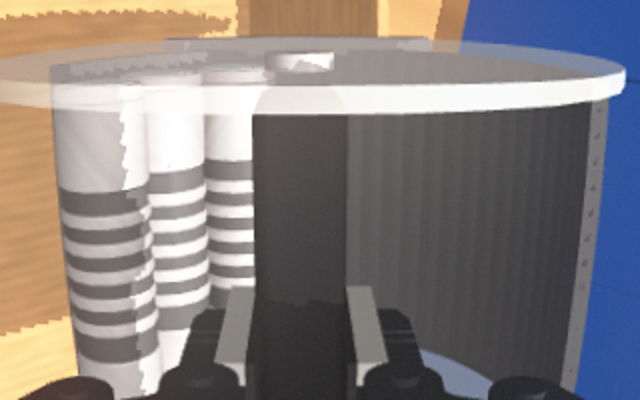

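```bash
python3 st.py p30 2
```

```text
t 31.5 tcp [ 0.5519 -0.2163  0.1316] tilt 43.571830524734615 z [ 0.2228 -0.6523 -0.7245] F [-0.3097  0.0629 -5.1008] T [1.7097 0.5522 0.0455] q [  -0.4   24.5   -6.1  122.2   70.1   48.4 -133.2]
Fz [-5.1008 -5.6593 -4.9193] -5.226451554593947
```

View pics/p30.png

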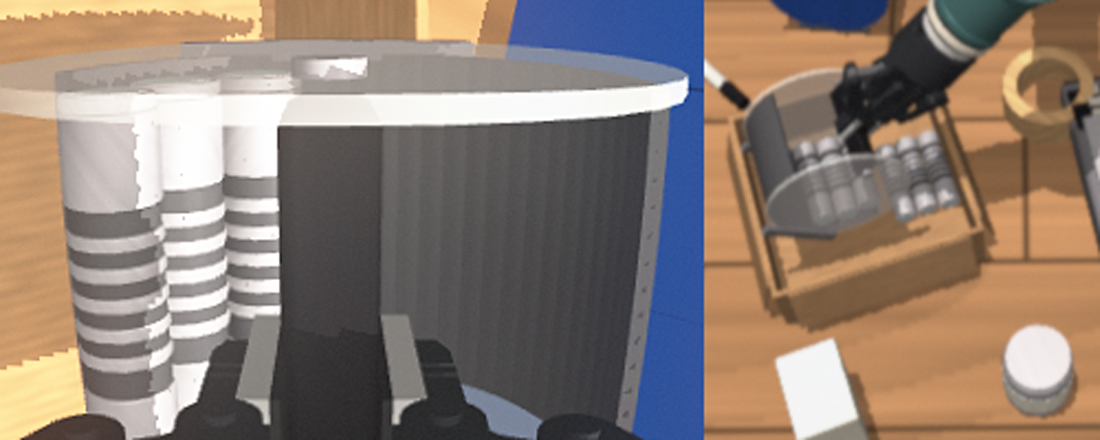

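Three are now in the carton and three in the dish (Fz≈−5.2). Tilting back at once.

Call:
arm_command(series=[0,0,0,0,-0.06,0,0,0,0,0,-0.13,0,0,0,0,0,-0.2,0,0,0,0,0,-0.25,0,0,0,0,0,-0.28,0])

```text
time: 32.1
tcp_pos: [0.5515, -0.218, 0.1323]
eef_rot: [180.0, -27.5, -71.3]
wrist_force: [0.2, -0.1, -5.3]
finger_gap: 0.0147
```

```bash
python3 st.py p31 2
```

```text
t 32.1 tcp [ 0.5515 -0.218   0.1323] tilt 27.498647758342788 z [ 0.1477 -0.4375 -0.887 ] F [ 0.2134 -0.0888 -5.282 ] T [ 1.0321  0.4071 -0.0419] q [  12.7   21.4  -11.   116.3   47.1   42.1 -104.1]
Fz [-5.282  -5.1519 -5.3852] -5.273044337344303
```

View pics/p31.png

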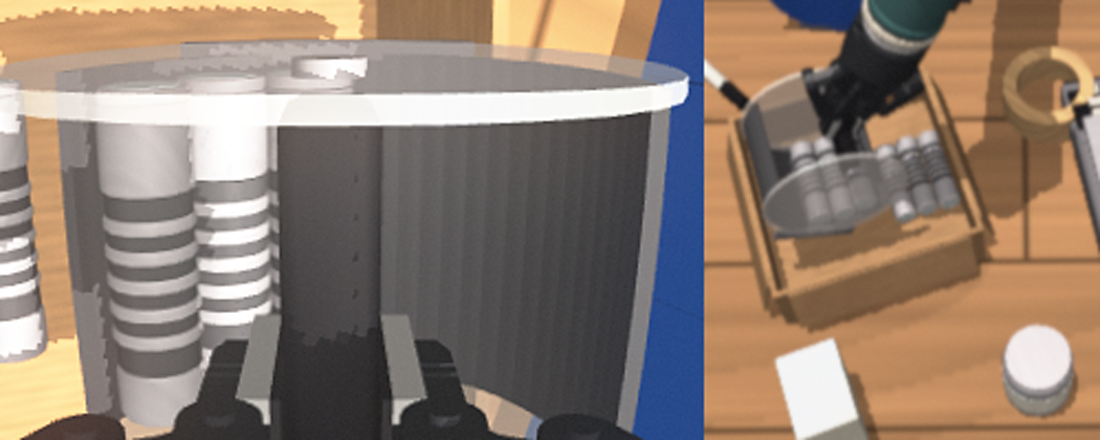

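Call:
arm_command(series=[0,0,0,0,-0.04,0,0,0,0,0,-0.1,0,0,0,0,0,-0.16,0,0,0,0,0,-0.22,0,0,0,0,0,-0.28,0])

```text
time: 32.7
tcp_pos: [0.5508, -0.2162, 0.1312]
eef_rot: [179.8, -11.4, -71.1]
wrist_force: [0.5, 0.5, -6.0]
finger_gap: 0.0147
```

Call:
arm_command(series=[0,0,0,0,-0.06,0,0,0,0,0,-0.11,0,0,0,0,0,-0.15,0,0,0,0,0,-0.18,0,0,0,0,0,-0.2,0])

```text
time: 33.2
tcp_pos: [0.5507, -0.2171, 0.1309]
eef_rot: [179.8, 0.0, -71.2]
wrist_force: [0.6, 0.8, -5.5]
finger_gap: 0.0147
```

Call:
arm_command(series=[0,0,0,0,0,0,0,0,0,0,0,0,0,0,0,0,0,0])

```text
time: 33.5
tcp_pos: [0.5516, -0.2158, 0.1314]
eef_rot: [180.0, -0.0, -71.1]
wrist_force: [1.3, -0.2, -6.2]
finger_gap: 0.015
```

```bash
python3 st.py p32 6; python3 -c "
from h import *
go([.5518,-.2165,.24],-71.2)"
```

```text
t 33.5 tcp [ 0.5516 -0.2158  0.1314] tilt 0.0483364674593826 z [-0.0007 -0.0005 -1.    ] F [ 1.2506 -0.2138 -6.2118] T [0.005  0.0319 0.0425] q [ 35.6  27.5 -22.8 102.1  13.   53.  -63.9]
Fz [-6.2118 -6.2719 -6.2611 -4.8667 -5.7865 -6.2249 -5.6348] -5.8939464223956906
t 33.8 tcp [ 0.5518 -0.2163  0.1316] rpy [179.9975  -0.0168 -71.1436] F [ 0.5156 -0.2379 -5.6348] gap 0.015
q [ 35.6501  27.5263 -22.7978 102.0478  12.9771  52.9983 -63.8305]
shift [ 0.0002  0.0001 -0.1084] rotvec [ 0.     -0.0003  0.001 ]
```

View pics/p32.png

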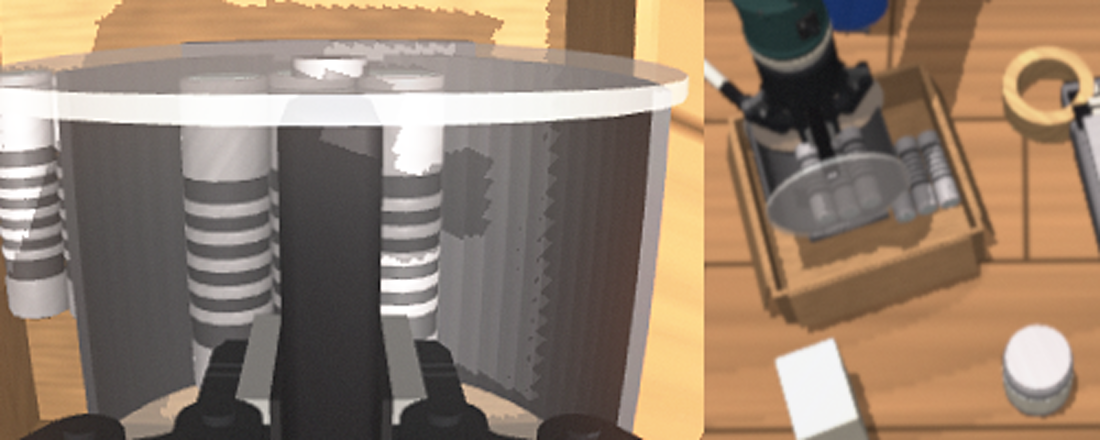

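Level, with Fz −5.9 N, so three are left in the dish and three lie side by side in the carton. Lifting and carrying back.

Call:
arm_command(series=[0,0,-0.004,0,0,0,0,0,-0.014,0,0,0,0,0,-0.03,0,0,0,0,0,-0.05,0,0,0,0,0,-0.07,0,0,0])

```text
time: 34.3
tcp_pos: [0.5519, -0.2164, 0.2031]
eef_rot: [-180.0, -0.0, -71.2]
wrist_force: [0.8, 0.4, -5.5]
finger_gap: 0.0149
```

Call:
arm_command(series=[0,0,-0.018,0,0,0,0,0,-0.03,0,0,0,0,0,-0.037,0,0,0,0,0,-0.04,0,0,0,0,0,-0.04,0,0,0])

```text
time: 34.8
tcp_pos: [0.5516, -0.2164, 0.2414]
eef_rot: [180.0, 0.0, -71.2]
wrist_force: [-0.3, -0.3, -5.7]
finger_gap: 0.0146
```

```bash
python3 -c "
from h import *
go([.5706,.1998,.24],-69)
cv2.imwrite('pics/sc33.png',cv2.resize(grab_frame('scene')[180:360,150:390],None,fx=3,fy=3))"
```

```text
t 34.8 tcp [ 0.5516 -0.2164  0.2414] rpy [179.9833   0.0059 -71.1647] F [-0.2948 -0.2638 -5.674 ] gap 0.0146
q [ 37.1974  21.0017 -24.4105  95.941    9.4024  65.105  -60.9193]
shift [-0.3878 -0.1523  0.0014] rotvec [ 0.0003  0.0001 -0.0378]
```

View pics/sc33.png

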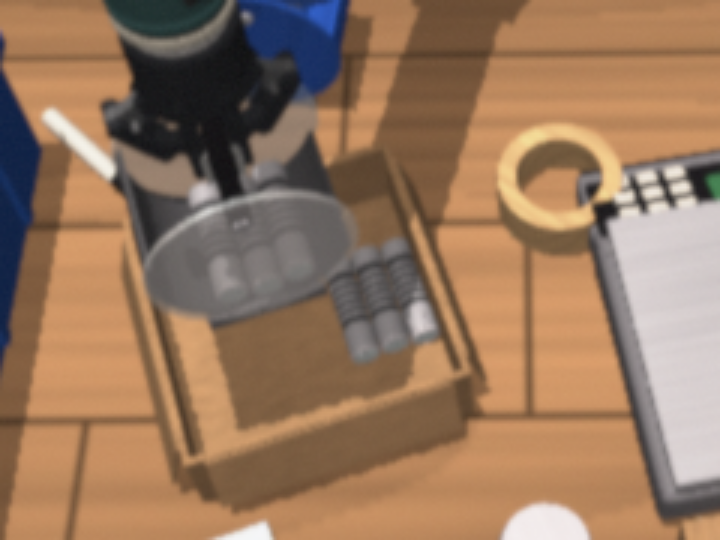

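Call:
arm_command(series=[-0.005,-0.002,0,0,0,0,-0.018,-0.007,0,0,0,0,-0.037,-0.0145,0,0,0,0,-0.06,-0.0235,0,0,0,-0.01,-0.085,-0.0335,0,0,0,-0.02])

```text
time: 35.35
tcp_pos: [0.5557, -0.1231, 0.2411]
eef_rot: [180.0, 0.0, -70.0]
wrist_force: [0.6, 0.5, -5.7]
finger_gap: 0.0148
```

Call:
arm_command(series=[-0.026,-0.0102,0,0,0,-0.005,-0.052,-0.0204,0,0,0,-0.01,-0.078,-0.0306,0,0,0,-0.018,-0.104,-0.0408,0,0,0,-0.018,-0.13,-0.051,0,0,0,-0.018])

```text
time: 35.85
tcp_pos: [0.5588, 0.0171, 0.2413]
eef_rot: [180.0, 0.0, -68.9]
wrist_force: [0.2, -0.3, -5.8]
finger_gap: 0.0146
```

Call:
arm_command(series=[-0.026,-0.0102,0,0,0,0,-0.052,-0.0204,0,0,0,0,-0.076,-0.03,0,0,0,0,-0.098,-0.038,0,0,0,0,-0.118,-0.046,0,0,0,0])

```text
time: 36.35
tcp_pos: [0.559, 0.144, 0.2413]
eef_rot: [180.0, 0.1, -68.9]
wrist_force: [0.7, -0.8, -4.7]
finger_gap: 0.0149
```

```bash
python3 -c "
from h import *
go([.5706,.1998,.24],-69)"
```

```text
t 36.35 tcp [0.559  0.144  0.2413] rpy [179.9692   0.0522 -68.8623] F [ 0.7187 -0.8413 -4.6934] gap 0.0149
q [  8.2824  20.9828 -33.0665  97.6148  12.3785  65.1155 -97.1569]
shift [-0.0479 -0.0309  0.0013] rotvec [0.0005 0.0009 0.0024]
```

Call:
arm_command(series=[-0.016,-0.01,0,0,0,0,-0.03,-0.0195,0,0,0,0,-0.04,-0.026,0,0,0,0,-0.046,-0.03,0,0,0,0,-0.0475,-0.031,0,0,0,0])

```text
time: 36.85
tcp_pos: [0.572, 0.1973, 0.2413]
eef_rot: [180.0, 0.0, -68.9]
wrist_force: [0.1, 0.2, -5.6]
finger_gap: 0.0149
```

Call:
arm_command(series=[0,0,0,0,0,0,0,0,0,0,0,0,0,0,0,0,0,0])

```text
time: 37.15
tcp_pos: [0.5723, 0.1955, 0.2415]
eef_rot: [180.0, -0.0, -69.1]
wrist_force: [1.3, -0.2, -5.6]
finger_gap: 0.0149
```

```bash
python3 -c "
from h import *
go([.5706,.1998,.165],-69)
c=get_calibration('wrist'); pickle.dump(c,open('w40.pkl','wb'))
cv2.imwrite('pics/w40.png',grab_frame('wrist'))"
```

```text
t 37.15 tcp [0.5723 0.1955 0.2415] rpy [179.9868  -0.0321 -69.0653] F [ 1.3496 -0.2122 -5.6488] gap 0.0149
q [   2.9818   23.903   -33.1724   93.8045   14.0233   66.4999 -102.6386]
shift [-0.0046  0.      0.0765] rotvec [ 0.0002 -0.0006 -0.0011]
```

View pics/w40.png

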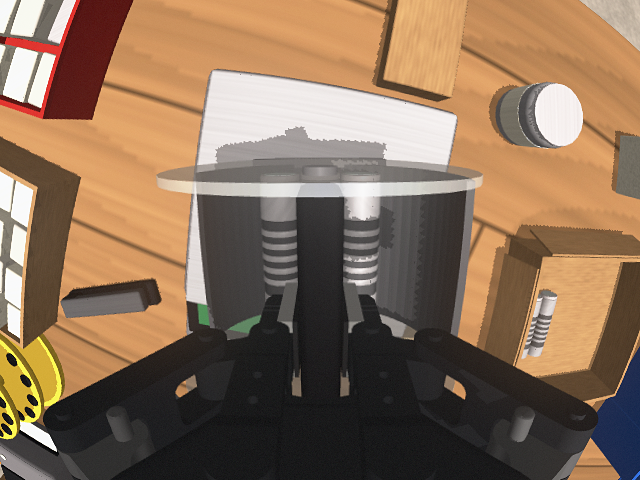

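```bash
python3 - <<'E'
from h import *
c=pickle.load(open('w40.pkl','rb'))
a=unp(c,212,71,.075);b=unp(c,457,116,.075);print(a,b,np.linalg.norm(a-b))
t=np.radians(10.7);u=np.array([np.cos(t),np.sin(t),0]); print((a+b)/2-.12*u)
E
```

```text
[0.6646 0.3384 0.075 ] [0.7085 0.1059 0.075 ] 0.23664202464564074
[0.5686 0.1999 0.075 ]
```

Call:
arm_command(series=[-0.001,0,0.006,0,0,0,-0.002,0,0.018,0,0,0,-0.003,0,0.034,0,0,0,-0.0045,0,0.05,0,0,0,-0.0045,0,0.062,0,0,0])

```text
time: 37.7
tcp_pos: [0.5693, 0.2006, 0.1769]
eef_rot: [179.8, 0.0, -69.0]
wrist_force: [0.3, -0.2, -5.6]
finger_gap: 0.0147
```

Call:
arm_command(series=[0,0,0.006,0,0,0,0,0,0.01,0,0,0,0,0,0.012,0,0,0,0,0,0.012,0,0,0])

```text
time: 38.1
tcp_pos: [0.5707, 0.2008, 0.1677]
eef_rot: [-180.0, -0.0, -69.0]
wrist_force: [0.3, -0.3, -4.9]
finger_gap: 0.0148
```

```bash
python3 -c "
from h import *
go([.5704,.1997,.157],-69)"
```

```text
t 38.1 tcp [0.5707 0.2008 0.1677] rpy [-179.9778   -0.0009  -68.9928] F [ 0.2648 -0.2691 -4.9251] gap 0.0148
q [   1.3603   28.0145  -31.8845   98.188    16.8993   58.6135 -105.3928]
shift [0.0009 0.0007 0.0107] rotvec [-0.0004 -0.      0.0001]
```

Call:
arm_command(series=[0.001,0,0.003,0,0,0,0.001,0,0.006,0,0,0,0.001,0,0.008,0,0,0,0.001,0,0.01,0,0,0])

```text
time: 38.5
tcp_pos: [0.5709, 0.1998, 0.1574]
eef_rot: [-180.0, -0.0, -69.0]
wrist_force: [-0.4, -0.2, -5.6]
finger_gap: 0.0149
```

Call:
arm_command(series=[0,0,0.001,0,0,0,0,0,0.001,0,0,0])

```text
time: 38.7
tcp_pos: [0.5708, 0.1998, 0.1563]
eef_rot: [180.0, 0.0, -69.0]
wrist_force: [0.6, -0.2, -5.4]
finger_gap: 0.0148
```

Call:
arm_command(series=[0,0,0.0005,0,0,0,0,0,0.001,0,0,0,0,0,0.001,0,0,0])

```text
time: 39.0
tcp_pos: [0.5709, 0.2, 0.1557]
eef_rot: [-180.0, -0.0, -69.0]
wrist_force: [0.0, 0.6, -4.9]
finger_gap: 0.0149
```

```bash
python3 -c "
from h import *
go([.5704,.1997,.155],-69)
a=grab_frame('side')[190:390,150:370]; cv2.imwrite('pics/s41.png',cv2.resize(a,None,fx=2.8,fy=2.8,interpolation=cv2.INTER_CUBIC)); print(get_obs()['wrist_force'])"
```

```text
t 39.0 tcp [0.5709 0.2    0.1557] rpy [-179.9821   -0.001   -68.979 ] F [ 0.0194  0.6094 -4.9494] gap 0.0149
q [   1.1955   28.7519  -31.5854   98.7968   17.4113   57.3664 -105.7044]
shift [0.0001 0.0006 0.0007] rotvec [-0.0003 -0.      0.0004]
[ 0.2049 -0.1813 -4.3751]
```

View pics/s41.png

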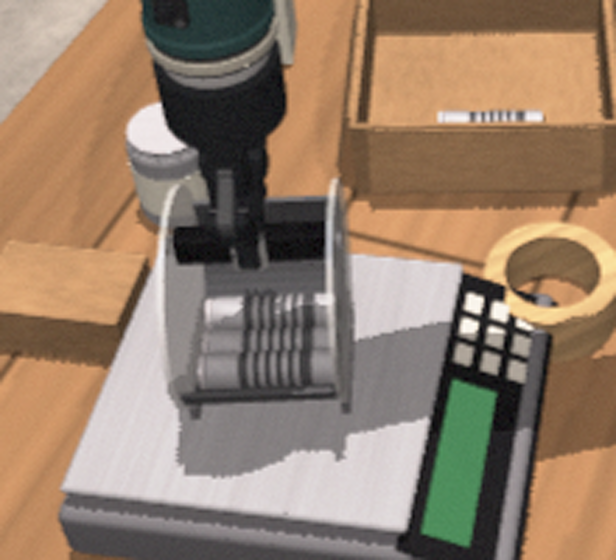

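Call:
arm_command(series=[0,0,0.0005,0,0,0,0,0,0.001,0,0,0,0,0,0.001,0,0,0])

```text
time: 39.35
tcp_pos: [0.5709, 0.2002, 0.1555]
eef_rot: [-180.0, -0.0, -69.0]
wrist_force: [-3.6, -0.2, 4.1]
finger_gap: 0.0144
```

Call:
arm_command(series=[0,0,0.0005,0,0,0,0,0,0.001,0,0,0,0,0,0.001,0,0,0])

```text
time: 39.65
tcp_pos: [0.5709, 0.2004, 0.1554]
eef_rot: [-179.9, -0.0, -69.0]
wrist_force: [-7.0, -1.3, 10.5]
finger_gap: 0.0149
```

Firm contact (+10 N). Easing back about 1 mm and releasing.

Call:
arm_command(series=[0,0,-0.0007,0,0,0,0,0,-0.0013,0,0,0])

```text
time: 39.85
tcp_pos: [0.5709, 0.2001, 0.1555]
eef_rot: [-180.0, 0.0, -69.0]
wrist_force: [-2.4, 0.3, 2.9]
finger_gap: 0.0146
```

Call:
arm_command(series=[0,0,0,0,0,0,0,0,0,0,0,0,0,0,0,0,0,0,0,0,0,0,0,0,0,0,0,0,0,0], grip=0)

```text
time: 40.35
tcp_pos: [0.571, 0.1998, 0.1547]
eef_rot: [180.0, 0.0, -69.0]
wrist_force: [0.7, 0.6, 0.9]
finger_gap: 0.0848
```

Call:
arm_command(series=[0,0,0,0,0,0,0,0,0,0,0,0,0,0,0,0,0,0])

```text
time: 40.65
tcp_pos: [0.5709, 0.1998, 0.1548]
eef_rot: [-180.0, -0.0, -69.0]
wrist_force: [1.2, 0.0, -0.0]
finger_gap: 0.0853
```

```bash
python3 -c "
from h import *
go([.5704,.1997,.155],-69)
a=grab_frame('side')[190:390,150:370]; cv2.imwrite('pics/s42.png',cv2.resize(a,None,fx=2.8,fy=2.8,interpolation=cv2.INTER_CUBIC)); print(get_obs()['wrist_force'])"
```

```text
t 40.65 tcp [0.5709 0.1998 0.1548] rpy [-179.9972   -0.0021  -68.9871] F [ 1.2497  0.03   -0.0278] gap 0.0853
q [   1.184    28.8086  -31.5577   98.8402   17.4449   57.2869 -105.7287]
shift [-0.0001  0.0005 -0.0002] rotvec [-0.     -0.      0.0002]
[0.5955 0.5661 0.1353]
```

View pics/s42.png

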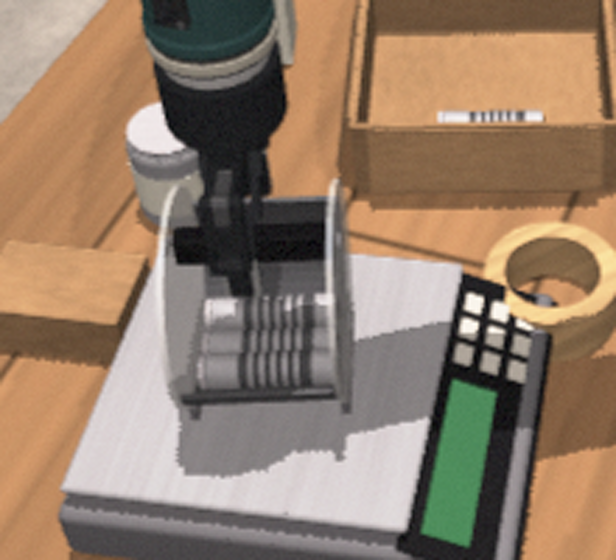

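Released and free. Retreating straight up.

Call:
arm_command(series=[0,0,-0.01,0,0,0,0,0,-0.03,0,0,0,0,0,-0.055,0,0,0,0,0,-0.085,0,0,0,0,0,-0.12,0,0,0])

```text
time: 41.2
tcp_pos: [0.5704, 0.1997, 0.2761]
eef_rot: [179.9, 0.0, -69.0]
wrist_force: [1.2, 0.8, -0.3]
finger_gap: 0.0857
```

Call:
arm_command(series=[0,0,-0.03,0,0,0,0,0,-0.06,0,0,0,0,0,-0.08,0,0,0,0,0,-0.08,0,0,0])

```text
time: 41.6
tcp_pos: [0.572, 0.2009, 0.359]
eef_rot: [-179.6, -0.0, -69.0]
wrist_force: [-0.1, 0.8, -0.8]
finger_gap: 0.085
```

```bash
python3 -c "
from h import *
go([.5704,.1997,.155],-69)
c=get_calibration('wrist'); pickle.dump(c,open('w43.pkl','wb'))
cv2.imwrite('pics/w43.png',grab_frame('wrist'));cv2.imwrite('pics/sc43.png',grab_frame('scene'))"
```

```text
t 41.6 tcp [0.572  0.2009 0.359 ] rpy [-179.6096   -0.0183  -68.9744] F [-0.0957  0.841  -0.8392] gap 0.085
q [   3.338    19.4732  -34.3939   84.4197   11.132    79.1272 -100.5265]
shift [0.0005 0.0033 0.204 ] rotvec [-0.0068 -0.0003  0.0004]
```

View pics/w43.png

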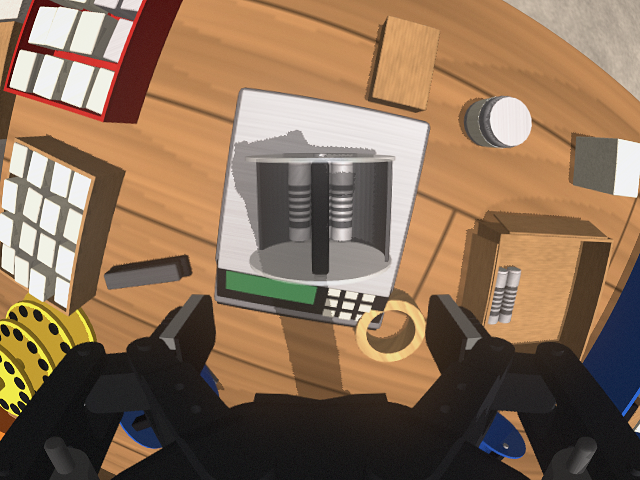

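View pics/sc43.png

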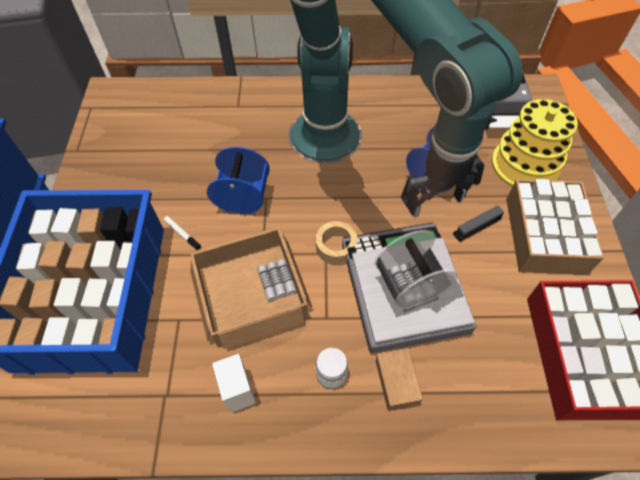

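```bash
python3 - <<'E'
from h import *
c=pickle.load(open('w43.pkl','rb'))
P=unp(c,320,163,.217);Q=unp(c,320,273,.217);print('bar',(P+Q)/2,np.linalg.norm(P-Q))
pl=[unp(c,*q,.075) for q in ((241,89),(429,123),(392,298),(218,268))]
print('platter',np.mean(pl,0),[round(np.linalg.norm(pl[i]-pl[i-1]),4) for i in range(4)])
im=cv2.imread('pics/sc43.png'); cv2.imwrite('pics/f.png',cv2.resize(np.hstack([im[225:345,185:315],im[225:345,345:475]]),None,fx=3,fy=3,interpolation=cv2.INTER_CUBIC))
E
```

```text
bar [0.571  0.1995 0.217 ] 0.10016767751012198
platter [0.5709 0.1994 0.075 ] [np.float64(0.2375), np.float64(0.2399), np.float64(0.2391), np.float64(0.2416)]
```

View pics/f.png

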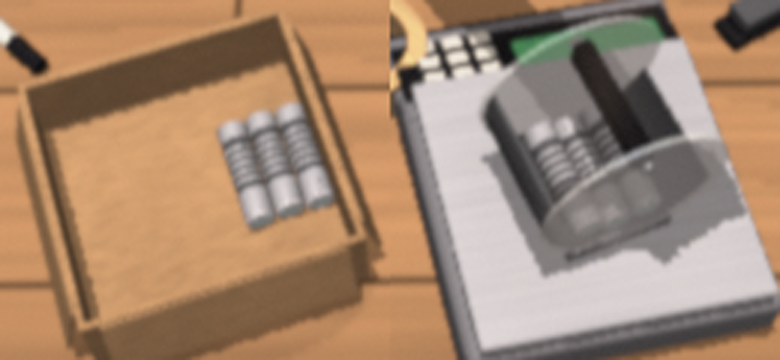

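Three torches are in the carton and three in the dish, which sits within about 1 mm of the platter centre. The carton is in its original place. Handing in.

Call:
arm_command(series=[0,0,0,0,0,0,0,0,0,0,0,0,0,0,0,0,0,0])

```text
time: 42.0
tcp_pos: [0.5705, 0.1996, 0.3538]
eef_rot: [179.9, 0.0, -69.0]
wrist_force: [0.1, -0.3, 0.5]
finger_gap: 0.0856
```

```bash
python3 -c "
from cell import *
print(sign_off())"
```

```text
the job is handed in; nothing more can be done
None
```

The lot is made up: three torches are in the carton. The dish is back upright on the platter with the other three in it, and I handed in at 42 s of the 72 s allowed.

**Last checks**
- The pictures show three torches side by side in the carton and three in the dish.
- The weight on the hand fell from about 8.6 N to 5.9 N. Three torches weigh 2.94 N, so that fits.
- The dish's bar is within about 1 mm of the platter centre.
- The carton and the other things on the table look unmoved, and the gripper is clear, reading near-zero force.

**What did not go cleanly**
- **First grasp:** the fingers closed on air just above the bar, because their tips sat about 33 mm behind the reported TCP. Nothing was moved, and I regrasped lower.
- **Carton wall:** at about 26° of tilt the rear runner seems to have leaned on the carton's back wall with 1–1.5 N. I shifted the dish 15 mm forward, and the carton showed no movement.
- **Release of the torches:** friction held them late, so the first two rolled out together at about 31°. That misses the one-at-a-time release you asked for. The third came alone at about 43°, and I tilted back straight away.

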